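# Chock the row of sprouting jars under the lamp

### The job

Lay the loose terracotta jar on its side at the open end of the row on the lamp stand, in line with the two jars there, then put the wooden wedge down flat on the board, nose first against it, so that all three jars are snug against the stop and each other and the row cannot roll apart. The lamp bar leaves no room for an upright tool there: do not knock it, and leave everything else on the bench where it is.

Things in the scene. Friction and masses are not known exactly. Their poses are not given: they have to be found in the camera images.
- stand: Fixed level plywood board on the bench, 290 x 290 mm, 12 mm thick. Origin: centre of its underside; x points to the stop (to the robot's left), z up. The stop is a batten 200 mm long, row-side face at x = +110 mm, top 42 mm above the bench. The row runs along y = 0, jars' axes along y; with all touching, jar axes are at x = +84, +32, -20 mm, z = 38 mm.
- row_end (a point): Point of the board's upper face (12 mm above the bench) at stand x = -31 mm, y = 0: where the wedge's nose comes when three jars and the wedge all touch. Axes as the stand's.
- lamp: Fixed lamp bar along y over the stand, same origin and axes: from x = -70 to -30 mm, underside 173 mm, top 199 mm above the bench, on two posts 14 mm square at x = -50, y = -137 and +137 mm. It blocks a tool pointing straight down at the row's open end; one leaning away from the stop by 35 to 45 degrees gets in.
- jar_far: Terracotta jar with wooden lid, a closed cylinder 52 mm in diameter, 56 mm long over all, about 0.18 kg, lying on its side, free to roll. Origin at its middle; its own y axis is the cylinder's axis. On the board, nearest the stop.
- jar_mid: Terracotta jar with wooden lid, a closed cylinder 52 mm in diameter, 56 mm long over all, about 0.18 kg, lying on its side, free to roll. Origin at its middle; its own y axis is the cylinder's axis. On the board, second from the stop.
- jar_loose: Terracotta jar with wooden lid, a closed cylinder 52 mm in diameter, 56 mm long over all, about 0.18 kg, lying on its side, free to roll. Origin at its middle; its own y axis is the cylinder's axis. Starts on the rest, off the stand.
- rest: Fixed small wooden rest on the bench, origin at the centre of its underside: base 80 x 40 mm, 6 mm thick, two battens along y, 47 mm apart inside, tops 18 mm above the bench. The loose jar lies between them, its axis along y and 32 mm above the bench, standing out about 8 mm past the rest at both ends.
- chock: Loose wooden wedge, about 0.08 kg, 60 mm long (x), 44 wide (y), 36 high, flat on the bench. Origin: centre of its underside. Nose (sharp edge) at x = +30 mm; the slope rises from it at 45 degrees to the flat top, which runs from x = -6 mm to the upright back at x = -30 mm. Sides flat and parallel.
- chock_nose (a point): Middle of the wedge's nose edge, on its underside.
- plant_pot: Terracotta plant pot with a small plant, 88 mm across, 75 mm high plus leaves. Bystander: leave it where it is. Origin at the centre of its underside.
- block: Plain rectangular wooden block, 60 x 44 x 36 mm: not the wedge. Bystander: leave it where it is. Origin at the centre of its underside.
- tall_jar: Upright terracotta jar, 70 mm across, 120 mm high. Bystander: leave it where it is. Origin at the centre of its underside.
- cup: White cup, 80 mm across, 85 mm high. Bystander: leave it where it is. Origin at the centre of its underside.
- brush: Wooden hand brush lying flat. Bystander: leave it where it is. Origin at the centre of its underside.
- saucers: Stack of three terracotta saucers, 110 mm across. Bystander: leave it where it is. Origin at the centre of its underside.
- trowel: Hand trowel lying flat, about 260 mm long. Bystander: leave it where it is. Origin at the centre of its underside.
There are look-alikes about, which are no part of the job. Leave any purple look-alike of the jar_mid alone.

How it is judged:
By the outcome, as a careful person would: the job done as asked, in the order asked, and still so for the second after the job is handed in, with the robot touching nothing.
It also fails if it takes over 53 s, if anything falls off the work surface, if the arm or the gripper's body presses on something with over 40 N, if the wrist force passes 120 N, or if a joint passes its speed limit or range.

### The arm

A 7-joint arm with a two-finger parallel gripper is mounted at the origin on the work surface. World frame = base frame: x ahead of the robot, y to its left, z up, the work surface at z = 0. Lengths are in m, angles in rad, forces in N, time in s.
With the tool pointing down it reaches from about 0.425 to 0.925 m from the base axis. Payload 6.8 kg.
Tool frame: the origin (TCP) lies on the centre line of the jaws, within the pads' length; the fingertips stand 19 mm ahead of it and the grasp point (between the pads) is the TCP; y points along the fingers, x is the direction in which the jaws open and shut, and the axes are right-handed (so a half turn about y gives the same grasp; the last joint's range is limited). The gripper opens to 85 mm and grips with 20 to 120 N. Pads are 22 mm wide; open, the fingers measure 114 mm over their backs; the gripper's body (76 mm by 85 mm) begins 54 mm behind the grasp point. The pads swing forward as they close: fully open they stand 13 mm farther back than shut.
Start: joints at [1.132, 0.477, 0.022, 1.555, -0.011, 1.109, -0.083], TCP at [0.219, -0.638, 0.25] pointing down, gripper open.
Joint ranges: [-2.96, 2.96], [-0.34, 2.1], [-1.41, 1.46], [0.24, 2.44], [-1.37, 4.51], [0.17, 1.92], [-2.96, 2.96]. Speed limits (rad/s): [2.39, 2.39, 3.14, 3.14, 3.14, 3.14, 3.14].

### API

Orientations are given as a rotation vector (axis times angle).
In Python, from bench import r gives the robot as it stands.
- The arm moves only by the tool step_arm, never from a script. Its arguments are lists of equal length, an entry for each row: "xyz": the shift along the tool's x, y, z scaled (see below), a list of three; "rotation": the turn, a rotation vector about the tool's x, y, z scaled (see below), a list of three. A call has 1 to 20 rows; each row is the pose to reach, as a shift and turn from the pose measured when the call began, along the tool's axes at that moment; what a row does not reach only later rows make up. The controller multiplies each number of a shift by 30 cm and each number of a turn by 90 degrees. A row lasts 1/8 s, in which the tool goes at most 62.5 mm and 10.7 degrees, less where a joint would pass 70% of its speed; a pose out of reach is approached as far as the arm can. A call with a number of a shift or a turn outside -1 to 1 is refused whole. A call with a gripper value outside its range is refused whole. "grip" is the closure, from 0 (fully open) to 1 (shut), set as the call begins (left out, the last holds). The fingers move at their own pace and stop on an object; "force" is the grip in N (left out, the last holds). Time passes only in rows, so rows that repeat a pose let the fingers close. It gives the time, the measured TCP pose, the force and the opening at its end, in the units of the state.
- r.get_obs(): the state, without advancing time (a new reading comes with each control period).
- r.grab_frame(name): name is "side" or "top" or "wrist"; returns a dict with "pixels" (384x512x3 uint8, red, green, blue), "fx", "fy", "cx", "cy" (pixels), "dist_coeffs" ([k1, k2, p1, p2, k3] as OpenCV has them; the pictures are not rectified), "position" and "attitude" of the camera in the world; the wrist camera has in their place "mount" (4x4, takes a point from camera to tool coordinates, whose origin is the TCP and whose axes are the tool frame's). Camera axes: x right, y down, z forward; pixel columns grow to the right and rows downward; lengths in m; the calibration is good to about 2 mm. A picture is of the moment at which its call begins: read the wrist's pose just before it. There is no depth.
- r.hand_in(): hands the job in, once; it reports no verdict.
The state is a dict: "clock": time; "joints": joint angles; "qvel": joint speeds; "tau": joint torques, N m; "tcp_pos": TCP position; "orientation": TCP orientation; "contact_force": force on the tool from outside, world axes, zero at the start; "moment": the same for the moment, N m; "grip_width": finger opening in m.
Only numpy, scipy, OpenCV 4.12 (cv2) and the standard library are available. Lean on these libraries where they do the work, as an engineer would, in place of code of your own. Each camera call takes 0.05 s, during which the arm holds its last target.

## Working session

There is one attempt and no reset: what is moved stays moved. The work goes in short steps, Python scripts to look and compute and a tool call to move; the robot and the scene stay as the last step left them, time stands still between calls to the robot, and variables do not carry over. Pictures are saved under pics/ and viewed, and the job is handed in when it is done.

Besides the shell and the picture viewer there is one more tool, called after "Emit:" as name(argument=value, ...), one argument or row to a line, values as JSON. step_arm: Moves the arm, as the interface text tells. Its arguments: {"type":"object","properties":{"xyz":{"type":"array"},"rotation":{"type":"array"},"grip":{"type":"number"},"force":{"type":"number"}},"required":["xyz","rotation"]}

```bash
ls; mkdir -p pics
python3 - <<'E'
from bench import r
import cv2,numpy as np,pickle
o=r.get_obs();print(o)
for n in("side","top","wrist"):
    f=r.grab_frame(n);pickle.dump(f,open(f'f_{n}.pkl','wb'))
    cv2.imwrite(f'pics/{n}0.png',cv2.resize(f['pixels'][:,:,::-1],(800,600),interpolation=cv2.INTER_CUBIC))
    print(n,{k:v for k,v in f.items() if k!='pixels'})
E
```

```text
pics
{'clock': 0.0, 'joints': array([ 1.13187749,  0.47780602,  0.02237147,  1.55648768, -0.01151238,
        1.10931596, -0.08307445]), 'qvel': array([ 6.24574515e-05, -1.95095214e-03, -1.31251285e-04, -1.66245974e-03,
        5.14578212e-05,  4.80719051e-04, -3.93967155e-04]), 'tau': array([ 1.39835274e-04, -5.96449399e+01,  1.60800699e+00, -2.81195748e+01,
        1.24574071e-02,  9.38304118e-03, -5.84205623e-05]), 'tcp_pos': array([ 0.21903392, -0.63785931,  0.24930705]), 'orientation': array([-1.34673854,  0.96332776, -0.96065122]), 'contact_force': array([0.1437254 , 0.16255559, 0.0947058 ]), 'moment': array([ 0.01964567,  0.01643946, -0.01843125]), 'grip_width': 0.08538205495609559}
side {'fx': 413.2965616166934, 'fy': 413.2965616166934, 'cx': 260.27158238222444, 'cy': 192.84978984614318, 'dist_coeffs': array([0.00070754, 0.        , 0.        , 0.        , 0.        ]), 'position': array([0.31585183, 0.96721419, 0.87301325]), 'attitude': array([-0.31825024,  2.74058386, -1.32221714])}
top {'fx': 490.1177287466883, 'fy': 490.1177287466883, 'cx': 254.40589907883364, 'cy': 180.96090010314288, 'dist_coeffs': array([-0.146383,  0.      ,  0.      ,  0.      ,  0.      ]), 'position': array([ 0.40983194, -0.04458986,  1.54475129]), 'attitude': array([-2.1781699 ,  2.16596933, -0.05660593])}
wrist {'fx': 320.033441340379, 'fy': 320.033441340379, 'cx': 251.70668922721384, 'cy': 190.61582453707274, 'dist_coeffs': array([-0.07760873,  0.        ,  0.        ,  0.        ,  0.        ]), 'mount': array([[ 9.99999702e-01,  5.75976032e-04, -5.14480201e-04,
        -3.14971722e-04],
       [ 6.60615120e-04, -2.92887993e-01,  9.56146530e-01,
        -1.24470672e-01],
       [ 4.00032411e-04, -9.56146585e-01, -2.92888286e-01,
         7.42624400e-02],
       [ 0.00000000e+00,  0.00000000e+00,  0.00000000e+00,
         1.00000000e+00]])}
```

View pics/top0.png

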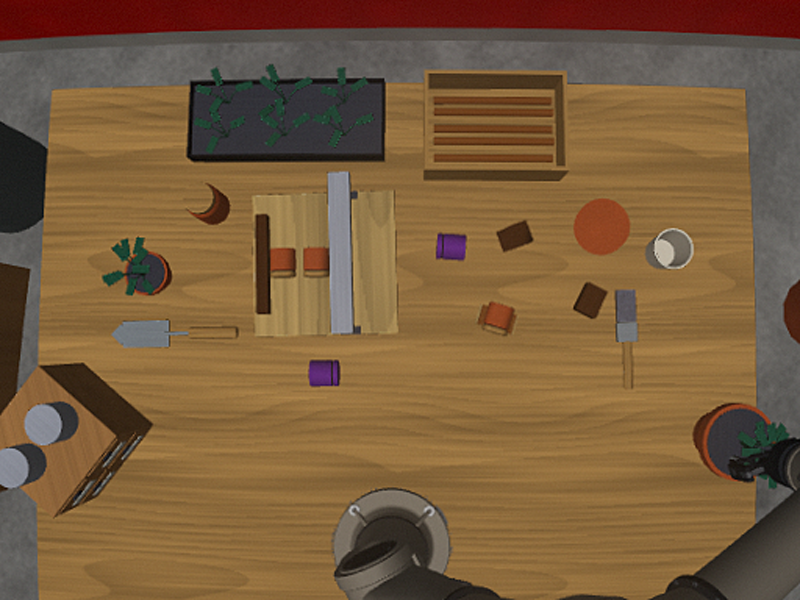

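View pics/side0.png

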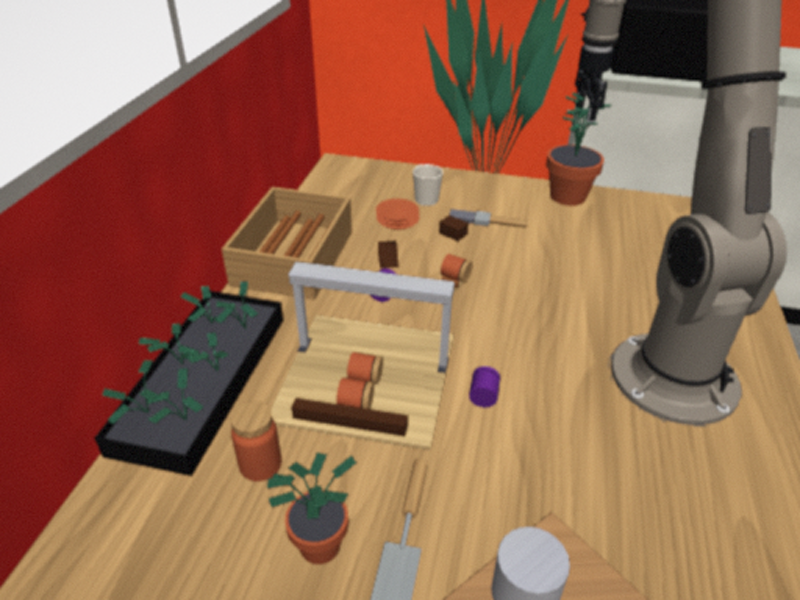

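View pics/wrist0.png

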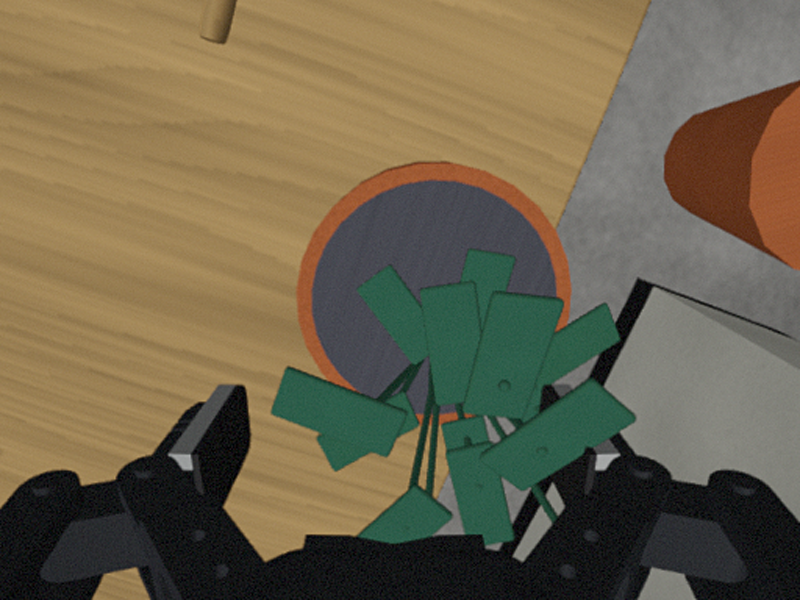

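The top view shows the stand at about (325,263), a terracotta jar on the rest at (498,317), purple look-alikes at (451,246) and (324,373), and two dark brown pieces at (515,236) and (590,300). One of those two is the wedge. I'll enlarge both views to tell them apart.

```bash
cat > h.py <<'E'
import numpy as np,cv2,pickle
from scipy.spatial.transform import Rotation as R
def load(n): return pickle.load(open(f'f_{n}.pkl','rb'))
def K(f): return np.array([[f['fx'],0,f['cx']],[0,f['fy'],f['cy']],[0,0,1.]])
def pose(f,tcp=None,ori=None):
    if 'mount' in f:
        T=np.eye(4);T[:3,:3]=R.from_rotvec(ori).as_matrix();T[:3,3]=tcp
        T=T@f['mount'];return T[:3,:3],T[:3,3]
    return R.from_rotvec(f['attitude']).as_matrix(),np.array(f['position'])
def rays(f,uv,P=None):
    Rm,p=P or pose(f)
    n=cv2.undistortPoints(np.array(uv,float).reshape(-1,1,2),K(f),f['dist_coeffs']).reshape(-1,2)
    return p,(Rm@np.c_[n,np.ones(len(n))].T).T
def plane(f,uv,z,P=None):
    p,d=rays(f,uv,P);return p+d*((z-p[2])/d[:,2])[:,None]
def proj(f,X,P=None):
    Rm,p=P or pose(f)
    return cv2.projectPoints(np.array(X,float).reshape(-1,1,3),cv2.Rodrigues(Rm.T)[0],-Rm.T@p,K(f),f['dist_coeffs'])[0].reshape(-1,2)
def crop(f,x0,y0,w,h,s,name):
    cv2.imwrite(name,cv2.resize(f['pixels'][y0:y0+h,x0:x0+w,::-1],None,fx=s,fy=s,interpolation=cv2.INTER_CUBIC))
E
python3 - <<'E'
from h import *
t=load('top');s=load('side')
a=t['pixels'][130:230,270:400];b=s['pixels'][120:220,225:355]
a=cv2.resize(a,None,fx=5.5,fy=5.5,interpolation=2)[:,:,::-1];cv2.imwrite('pics/ct.png',a)
b=cv2.resize(b,None,fx=5.5,fy=5.5,interpolation=2)[:,:,::-1];cv2.imwrite('pics/cs.png',b)
crop(t,150,105,120,115,5,'pics/cst.png')
E
```

```text
(no output)
```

View pics/ct.png

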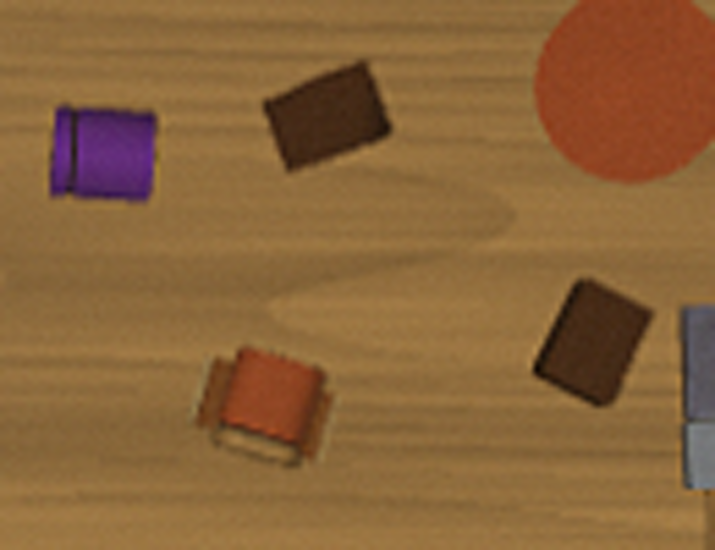

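View pics/cs.png

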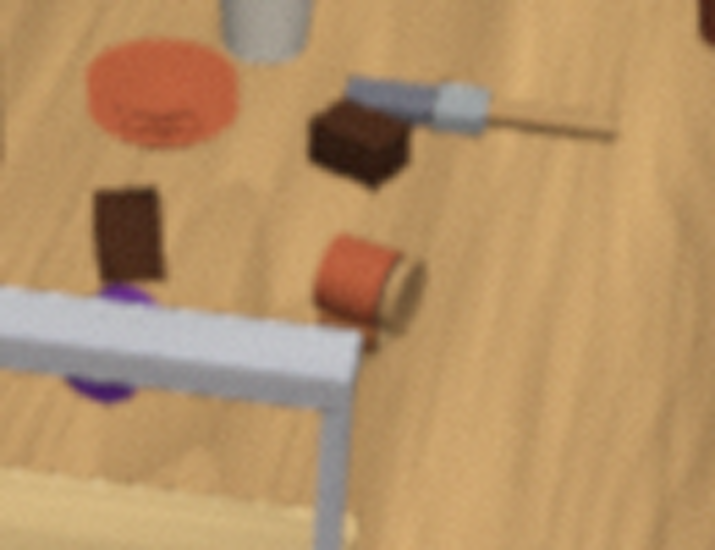

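View pics/cst.png

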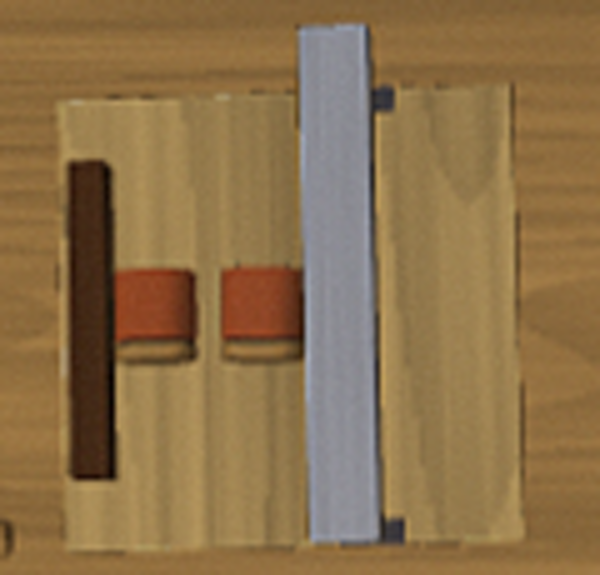

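Top-view candidates for the wedge:
- **(515,236):** a single face fills it in the side crop at (130,235), so it looks like the 45° slope.
- **(590,300):** it shows box faces in the side crop at (360,140), so it looks like the block.

There is also a visible gap between jar_far and jar_mid. Next I'll measure positions.

Run:
```python
from h import *
np.set_printoptions(precision=4,suppress=True)
t=load('top');s=load('side')
off=np.array([150,105.])
# crop px centre convention: resized px -> src (p+.5)/5-.5
def src(p,s,o): return (np.array(p,float)+.5)/s-.5+np.array(o)
c=plane(t,src([(58,102),(511,85),(523,538),(66,548)],5,off),.012)
print('board corners',c[:,:2]); print([np.linalg.norm(c[i]-c[(i+1)%4]) for i in range(4)])
print('centre',c.mean(0)); d=(c[0]+c[3]-c[1]-c[2]);print('xdir yaw',np.degrees(np.arctan2(d[1],d[0])))
e=(c[0]+c[1]-c[2]-c[3]);print('far dir',np.degrees(np.arctan2(e[1],e[0])))
hsv=cv2.cvtColor(t['pixels'],cv2.COLOR_RGB2HSV)
def blobs(f,x0,y0,x1,y1,kind):
    hsv=cv2.cvtColor(f['pixels'],cv2.COLOR_RGB2HSV)
    if kind=='terra': m=cv2.inRange(hsv,(0,140,90),(12,255,255))
    if kind=='dark': m=cv2.inRange(hsv,(0,60,0),(25,255,95))
    mm=np.zeros_like(m);mm[y0:y1,x0:x1]=m[y0:y1,x0:x1]
    cs,_=cv2.findContours(mm,cv2.RETR_EXTERNAL,cv2.CHAIN_APPROX_NONE)
    return [(cv2.minAreaRect(k),cv2.contourArea(k),k) for k in cs if cv2.contourArea(k)>60]
for kind,z in(('terra',.05),('dark',.03)):
  for b in blobs(t,150,100,400,230,kind):
    bx=cv2.boxPoints(b[0]);print(kind,np.round(b[0][0],1),np.round(b[0][1],1),round(b[0][2],1),b[1],'w',plane(t,[b[0][0]],z)[0],'sizes',np.linalg.norm(np.diff(plane(t,bx,z)[:3],axis=0),axis=1))
    print('   corners',plane(t,bx,z)[:,:2].round(4).tolist())
```

```text
board corners [[ 0.7032  0.2906]
 [ 0.7138  0.0005]
 [ 0.4271 -0.009 ]
 [ 0.4185  0.2792]]
[np.float64(0.29035940168416907), np.float64(0.28687013359175856), np.float64(0.2883214556573016), np.float64(0.2849498830089777)]
centre [0.5657 0.1403 0.012 ]
xdir yaw 91.90088518699822
far dir 2.098552345122604
terra [319.4 201.8] [18.3 14.5] 18.4 212.0 w [ 0.4594 -0.2085  0.05  ] sizes [0.0445 0.056 ]
   corners [[0.447, -0.1749], [0.4892, -0.189], [0.4717, -0.2422], [0.4296, -0.228]]
terra [179.5 166. ] [14. 13.] 90.0 167.5 w [0.5674 0.2218 0.05  ] sizes [0.0406 0.0434]
   corners [[0.5891, 0.2425], [0.5892, 0.2019], [0.5457, 0.2011], [0.5456, 0.2417]]
terra [201.5 165. ] [14. 15.] 90.0 190.5 w [0.5707 0.1534 0.05  ] sizes [0.0465 0.0433]
   corners [[0.5923, 0.1771], [0.5924, 0.1305], [0.5491, 0.1299], [0.5489, 0.1763]]
terra [383.  144.5] [35. 32.] 90.0 918.5 w [ 0.6371 -0.4069  0.05  ] sizes [0.1009 0.1096]
   corners [[0.6915, -0.3578], [0.6926, -0.4587], [0.583, -0.4562], [0.5823, -0.356]]
dark [377.2 192.1] [15.7 19.7] 26.6 278.0 w [ 0.4908 -0.3912  0.03  ] sizes [0.0617 0.049 ]
   corners [[0.4742, -0.3552], [0.529, -0.3835], [0.5074, -0.4274], [0.4526, -0.399]]
dark [328.9 150.7] [14.4 20.2] 70.0 256.5 w [ 0.6194 -0.2411  0.03  ] sizes [0.0637 0.0449]
   corners [[0.6295, -0.2038], [0.6517, -0.2635], [0.6093, -0.2785], [0.5873, -0.2188]]
dark [167.5 168.5] [63.  9.] 90.0 499.5 w [0.5615 0.2632 0.03  ] sizes [0.0288 0.1984]
   corners [[0.6613, 0.2799], [0.6613, 0.2511], [0.4629, 0.2471], [0.4627, 0.2755]]
dark [317. 112.] [ 6. 92.] 90.0 496.5 w [ 0.7418 -0.2047  0.03  ] sizes [0.2902 0.0193]
   corners [[0.7507, -0.0601], [0.7528, -0.3504], [0.7335, -0.35], [0.7315, -0.0602]]
dark [197.5 101.5] [ 3. 95.] 90.0 275.5 w [0.775  0.1724 0.03  ] sizes [0.3035 0.0097]
   corners [[0.781, 0.3254], [0.7795, 0.0219], [0.7699, 0.0218], [0.7713, 0.325]]
```

```bash
cat >> h.py <<'E'
def tool(hdeg,lean):
    a,l=np.radians(hdeg),np.radians(lean);h=np.array([np.cos(a),np.sin(a),0]);k=np.array([0,0,1.])
    y=np.sin(l)*h-np.cos(l)*k;z=-np.cos(l)*h-np.sin(l)*k
    return np.c_[np.cross(y,z),y,z]
def cmd(o,p,Rt):
    R0=R.from_rotvec(o['orientation']).as_matrix()
    return (R0.T@(np.array(p)-o['tcp_pos'])/.3).round(3),(R.from_matrix(R0.T@Rt).as_rotvec()/(np.pi/2)).round(3)
E
python3 - <<'E'
from h import *
from bench import r
o=r.get_obs();print(R.from_rotvec(o['orientation']).as_matrix().round(3))
T=tool(72,45);print(T.round(3))
j=np.array([.455,-.205,.032])
print(cmd(o,[.25,-.58,.33],T))
print(cmd(o,j-.12*T[:,1],T))
E
```

```text
[[ 0.325 -0.001  0.946]
 [-0.946  0.001  0.325]
 [-0.001 -1.    -0.   ]]
[[-0.951  0.219 -0.219]
 [ 0.309  0.672 -0.672]
 [-0.    -0.707 -0.707]]
(array([-0.15 , -0.268,  0.16 ]), array([-0.273,  1.324,  0.548]))
(array([-0.883,  0.443,  1.043]), array([-0.273,  1.324,  0.548]))
```

Run:
```python
from h import *
from bench import r
s=load('side')
o=r.get_obs();Rm=R.from_rotvec(o['orientation']).as_matrix()
print(proj(s,[o['tcp_pos'],o['tcp_pos']+Rm@[0,-.124,.074],o['tcp_pos']+Rm@[0,-.124,-.074],o['tcp_pos']+Rm@[0,-.2,0]]))
crop(s,340,0,110,130,4.5,'pics/w.png')
t=load('top');crop(t,420,250,92,80,6,'pics/w2.png')
print(proj(t,[o['tcp_pos'],o['tcp_pos']+Rm@[0,-.124,.074],o['tcp_pos']+Rm@[0,-.124,-.074]]))
```

```text
[[373.86938069  71.40442845]
 [360.66181757  39.30485826]
 [399.50819029  38.52020964]
 [384.36348747  17.3125114 ]]
[[485.12206261 288.70141837]
 [497.7693789  267.20451334]
 [515.15630185 323.33285981]]
```

View pics/w.png

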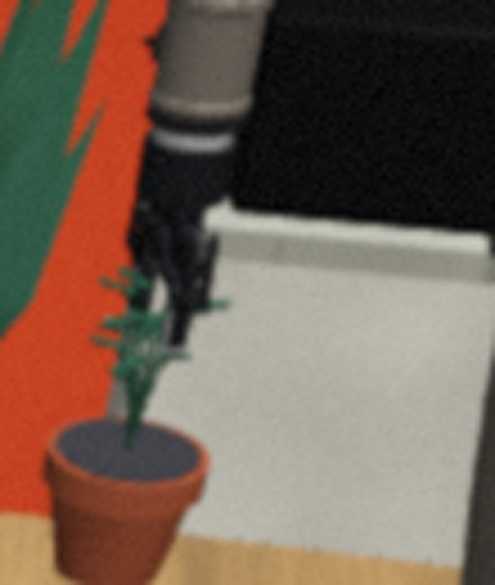

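View pics/w2.png

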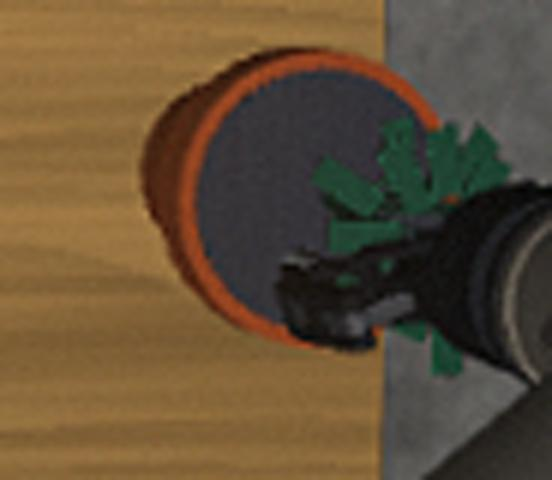

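The picture shows no camera body at the spot the wrist mount gives (side crop (93,177) is plain background). So the camera side can point up, which also suits the last joint's range. I'll work out the move to the jar's pre-grasp pose.

```bash
sed -i 's/return np.c_\[np.cross(y,z),y,z\]/z=-z;return np.c_[np.cross(y,z),y,z]/' h.py
python3 - <<'E'
from h import *
from bench import r
o=r.get_obs()
T=tool(72,45);print(T.round(3))
j=np.array([.455,-.205,.032])
print(cmd(o,[.25,-.58,.33],T))
print(cmd(o,j-.14*T[:,1]+[0,0,.03],T))
E
```

```text
[[ 0.951  0.219  0.219]
 [-0.309  0.672  0.672]
 [ 0.    -0.707  0.707]]
(array([-0.15 , -0.268,  0.16 ]), array([ 0.463, -0.558,  0.23 ]))
(array([-0.846,  0.296,  1.014]), array([ 0.463, -0.558,  0.23 ]))
```

Emit:
step_arm(
  xyz=[
    [-0.05, -0.2, 0.05],
    [-0.15, -0.27, 0.16],
    [-0.84, 0.29, 1.0],
    [-0.84, 0.29, 1.0],
    [-0.84, 0.29, 1.0],
    [-0.84, 0.29, 1.0],
    [-0.84, 0.29, 1.0],
    [-0.84, 0.29, 1.0],
    [-0.84, 0.29, 1.0],
    [-0.84, 0.29, 1.0],
    [-0.84, 0.29, 1.0],
    [-0.84, 0.29, 1.0],
  ],
  rotation=[
    [0, 0, 0],
    [0.05, -0.06, 0.03],
    [0.463, -0.558, 0.23],
    [0.463, -0.558, 0.23],
    [0.463, -0.558, 0.23],
    [0.463, -0.558, 0.23],
    [0.463, -0.558, 0.23],
    [0.463, -0.558, 0.23],
    [0.463, -0.558, 0.23],
    [0.463, -0.558, 0.23],
    [0.463, -0.558, 0.23],
    [0.463, -0.558, 0.23],
  ],
  grip=0,
)

```text
clock: 1.65
tcp_pos: [0.4207, -0.3034, 0.1635]
orientation: [-0.781, 0.123, -0.3]
contact_force: [-0.2, 0.0, -0.5]
grip_width: 0.0853
```

```bash
cat > look.py <<'E'
import sys
from h import *
from bench import r
np.set_printoptions(precision=4,suppress=True)
def look(name):
    o=r.get_obs();f=r.grab_frame('wrist');f['o']=o;pickle.dump(f,open(f'f_{name}.pkl','wb'))
    cv2.imwrite(f'pics/{name}.png',cv2.resize(f['pixels'][:,:,::-1],(800,600),interpolation=2))
    print(o['clock'],o['joints'],o['tcp_pos'],o['contact_force'],o['grip_width'])
    print(R.from_rotvec(o['orientation']).as_matrix())
look(sys.argv[1])
E
python3 look.py w1
```

```text
1.65 [ 1.1694  0.6316 -0.4137  1.7987 -0.4819  1.1887  0.7487] [ 0.4207 -0.3034  0.1635] [-0.1632  0.0348 -0.5276] 0.08531284353913758
[[ 0.9503  0.2206  0.2194]
 [-0.3112  0.6705  0.6735]
 [ 0.0014 -0.7083  0.7059]]
```

View pics/w1.png

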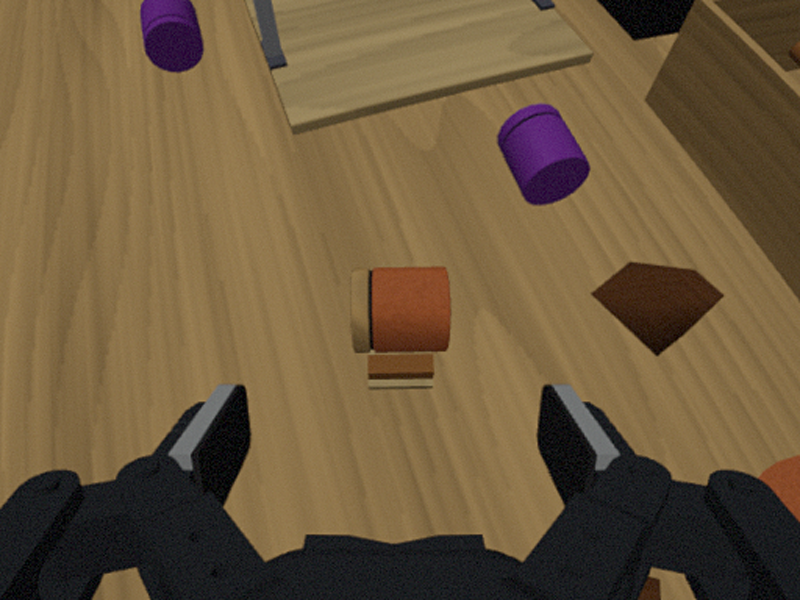

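The wrist view shows the loose jar at (401,309) lying square to the jaws on its rest. The purple look-alikes are at (172,35) and (543,155). The dark piece at (657,305) tapers like a wedge. I'll measure the jar, wedge and board corner.

Run:
```python
from h import *
from bench import r
np.set_printoptions(precision=4,suppress=True)
f=load('w1');P=pose(f,f['o']['tcp_pos'],f['o']['orientation'])
k=512/800
q=lambda L:[((a+.5)*k-.5,(b+.5)*k-.5) for a,b in L]
j=plane(f,q([(401,309.5),(352,309),(450,309)]),.032,P);print('jar',j)
print('rest ends',plane(f,q([(368,387),(433,387)]),.006,P))
print('board corner',plane(f,q([(294,131),(287,120),(591,57)]),.0,P),plane(f,q([(288,119),(590,50)]),.012,P))
T=tool(72,45);o=r.get_obs()
jj=j[0].copy();jj[2]=.032
print(cmd(o,jj,T), cmd(o,jj-.06*T[:,1],T))
crop(f,365,155,110,80,7,'pics/wc.png')
```

```text
jar [[ 0.4564 -0.2075  0.032 ]
 [ 0.428  -0.1979  0.032 ]
 [ 0.4849 -0.2164  0.032 ]]
rest ends [[ 0.4244 -0.2398  0.006 ]
 [ 0.4626 -0.2523  0.006 ]]
board corner [[ 0.4293 -0.0035  0.    ]
 [ 0.4264  0.0116  0.    ]
 [ 0.7236  0.0093  0.    ]] [[ 0.4267 -0.0012  0.012 ]
 [ 0.7157  0.0053  0.012 ]]
(array([ 0.013,  0.55 , -0.069]), array([ 0.001, -0.   ,  0.001])) (array([ 0.014,  0.35 , -0.069]), array([ 0.001, -0.   ,  0.001]))
```

View pics/wc.png

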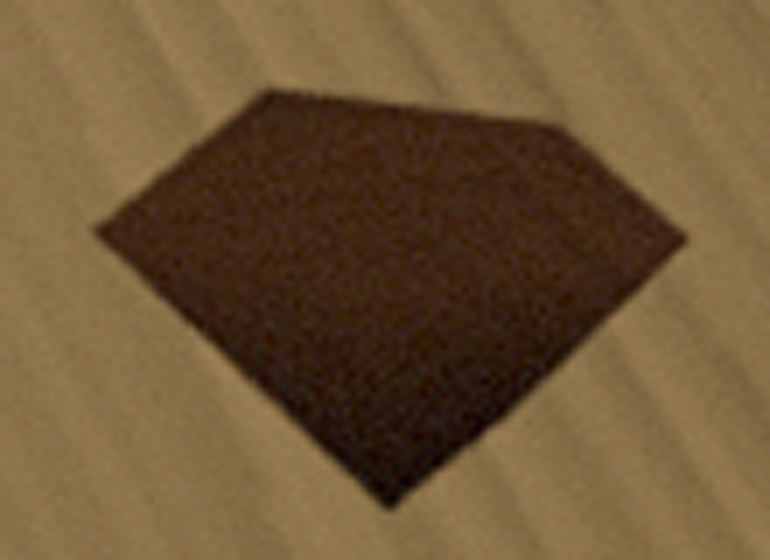

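The crop shows a five-sided outline with a sloped front edge at upper left. That fits the wedge and not a box. Next I grasp the jar.

Emit:
step_arm(
  xyz=[
    [0.013, 0.15, -0.069],
    [0.013, 0.35, -0.069],
    [0.013, 0.48, -0.069],
    [0.013, 0.55, -0.069],
    [0.013, 0.55, -0.069],
    [0.013, 0.55, -0.069],
  ],
  rotation=[
    [0, 0, 0],
    [0, 0, 0],
    [0, 0, 0],
    [0, 0, 0],
    [0, 0, 0],
    [0, 0, 0],
  ],
)

```text
clock: 2.45
tcp_pos: [0.4565, -0.2091, 0.0326]
orientation: [-0.782, 0.123, -0.302]
contact_force: [0.0, 0.7, -0.0]
grip_width: 0.0852
```

```bash
python3 look.py w2
```

```text
2.45 [ 1.0653  0.8041 -0.4642  1.9379 -0.5396  0.842   0.8049] [ 0.4565 -0.2091  0.0326] [ 0.0055  0.7058 -0.0389] 0.08521775456378958
[[ 0.95    0.2217  0.2197]
 [-0.3122  0.6694  0.6741]
 [ 0.0024 -0.709   0.7052]]
```

View pics/w2.png

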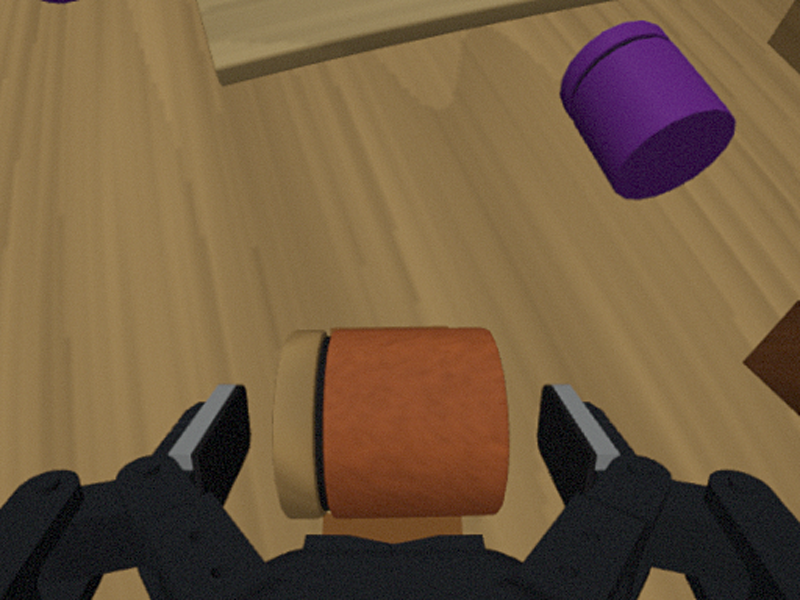

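The jar sits centred between the pads (275–508 px) at pad height, so I'll close the gripper.

Emit:
step_arm(
  xyz=[
    [0, 0, 0],
    [0, 0, 0],
    [0, 0, 0],
    [0, 0, 0],
    [0, 0, 0],
    [0, 0, 0],
  ],
  rotation=[
    [0, 0, 0],
    [0, 0, 0],
    [0, 0, 0],
    [0, 0, 0],
    [0, 0, 0],
    [0, 0, 0],
  ],
  grip=1,
  force=40,
)

```text
clock: 3.25
tcp_pos: [0.4568, -0.2103, 0.0332]
orientation: [-0.783, 0.122, -0.303]
contact_force: [-1.9, -2.9, 6.2]
grip_width: 0.0555
```

```bash
python3 look.py w3
python3 - <<'E'
from h import *
from bench import r
np.set_printoptions(precision=4,suppress=True)
o=r.get_obs()
a=np.radians(91.7);C=np.array([.566,.1405]);ex=np.array([np.cos(a),np.sin(a)]);ey=np.array([-ex[1],ex[0]])
t=load('top')
# jar_mid/far terracotta side: in stand coords
for p in((.5707,.1534),(.5674,.2218),(.5623,.1534)):
    d=np.array(p)-C;print('jar stand xy',d@ex,d@ey)
T=tool(91.7,45)
up=o['tcp_pos']+[0,0,.08];print('lift',cmd(o,up,tool(72,45)))
for x,z,b in((-.055,.040,.12),(-.055,.045,.02)):
    p=np.r_[C+ex*x,z]-b*T[:,1];print(p,cmd(o,p,T))
E
```

```text
3.25 [ 1.0662  0.8029 -0.4639  1.9369 -0.5396  0.8426  0.8048] [ 0.4568 -0.2103  0.0332] [-1.9173 -2.9282  6.2312] 0.05553677802304364
[[ 0.9497  0.2232  0.2199]
 [-0.3133  0.6682  0.6748]
 [ 0.0037 -0.7097  0.7045]]
jar stand xy 0.012754890848340026 -0.005080625891259072
jar stand xy 0.08122268388598675 -0.003811249448286717
jar stand xy 0.013004087298654956 0.0033156769337437165
lift (array([ 0.001, -0.189,  0.188]), array([ 0.002, -0.   ,  0.004]))
[0.5701 0.0007 0.1249] (array([0.14 , 0.337, 0.773]), array([ 0.003, -0.155,  0.158]))
[0.5681 0.0714 0.0591] (array([0.058, 0.649, 0.776]), array([ 0.003, -0.155,  0.158]))
```

View pics/w3.png

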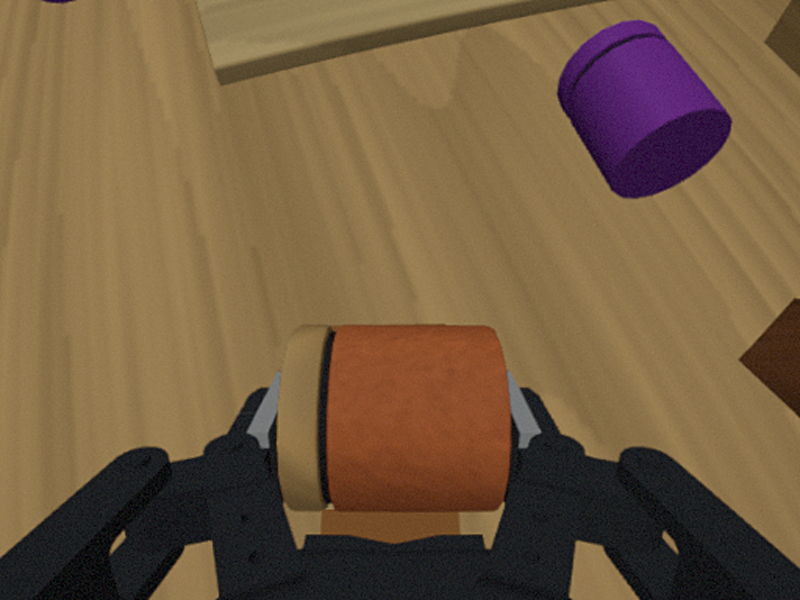

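Gripped with the opening at 55.5 mm, which matches the jar. Now I lift and carry it to just outside the bar.

Emit:
step_arm(
  xyz=[
    [0, -0.05, 0.05],
    [0, -0.13, 0.13],
    [0, -0.19, 0.19],
    [0.03, -0.05, 0.36],
    [0.06, 0.08, 0.5],
    [0.1, 0.2, 0.64],
    [0.14, 0.337, 0.773],
    [0.14, 0.337, 0.773],
    [0.14, 0.337, 0.773],
    [0.14, 0.337, 0.773],
  ],
  rotation=[
    [0, 0, 0],
    [0, 0, 0],
    [0, 0, 0],
    [0.001, -0.04, 0.04],
    [0.001, -0.08, 0.08],
    [0.002, -0.12, 0.12],
    [0.003, -0.155, 0.158],
    [0.003, -0.155, 0.158],
    [0.003, -0.155, 0.158],
    [0.003, -0.155, 0.158],
  ],
)

```text
clock: 4.55
tcp_pos: [0.5696, -0.0014, 0.1243]
orientation: [-0.786, -0.009, 0.025]
contact_force: [0.1, 0.1, -1.6]
grip_width: 0.0556
```

```bash
python3 look.py w4
python3 - <<'E'
from h import *
from bench import r
f=r.grab_frame('side');pickle.dump(f,open('f_s4.pkl','wb'));crop(f,170,130,180,150,4.4,'pics/s4.png')
E
```

```text
4.55 [ 0.683   0.7237 -0.5776  1.8126 -0.4892  0.947   0.5579] [ 0.5696 -0.0014  0.1243] [ 0.1009  0.1471 -1.6474] 0.05556944800449421
[[ 0.9997 -0.0196 -0.0174]
 [ 0.0261  0.7064  0.7074]
 [-0.0016 -0.7076  0.7066]]
```

View pics/w4.png

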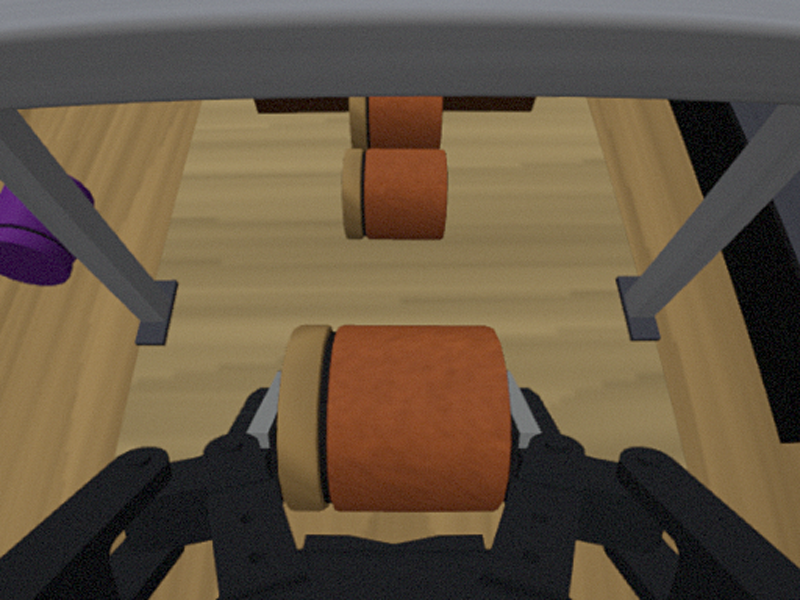

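View pics/s4.png

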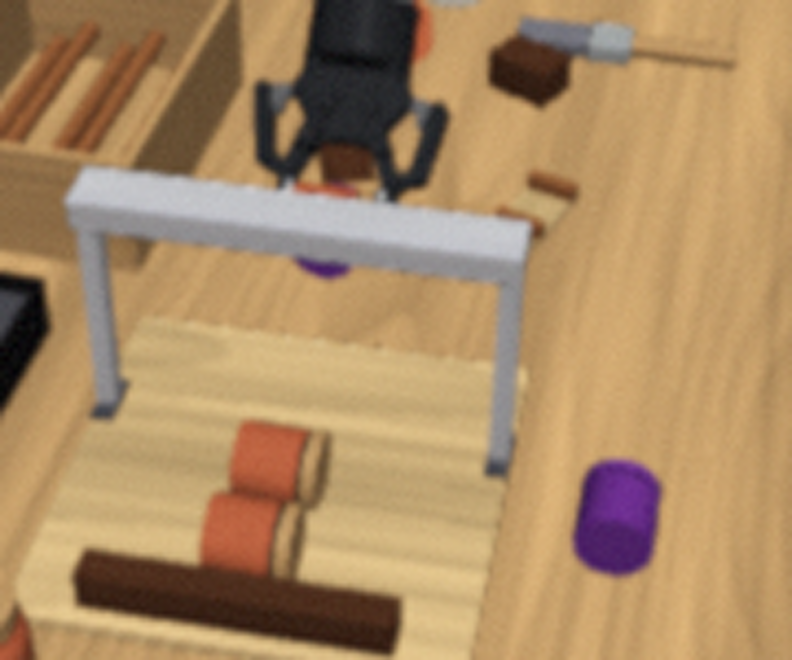

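The view along the row is clear: jar_mid at (395,194), jar_far at (395,120), and the stop beyond at (395,103), between the posts. I'll refine the stand frame from this image.

Run:
```python
from h import *
from bench import r
np.set_printoptions(precision=4,suppress=True)
f=load('w4');P=pose(f,f['o']['tcp_pos'],f['o']['orientation'])
k=512/800
q=lambda L:[((a+.5)*k-.5,(b+.5)*k-.5) for a,b in L]
print('mid ends/centre z38',plane(f,q([(343,194),(447,194),(395,194)]),.038,P))
print('far ends z38',plane(f,q([(350,118),(442,118)]),.038,P))
print('post feet near corners: L (137,343)-(165,343); R (637,338),(657,338)',plane(f,q([(137,343),(165,343),(637,338),(657,338)]),.012,P))
print('board edges at row 300,200',plane(f,q([(150,300),(173,200),(644,300),(616,200)]),.012,P))
print('held ends',plane(f,q([(282,415),(510,415),(396,418)]),f['o']['tcp_pos'][2],P))
```

```text
mid ends/centre z38 [[0.5354 0.1528 0.038 ]
 [0.5958 0.1543 0.038 ]
 [0.5656 0.1535 0.038 ]]
far ends z38 [[0.535  0.2159 0.038 ]
 [0.5943 0.2174 0.038 ]]
post feet near corners: L (137,343)-(165,343); R (637,338),(657,338) [[0.4233 0.0667 0.012 ]
 [0.4395 0.0672 0.012 ]
 [0.7032 0.077  0.012 ]
 [0.7149 0.0772 0.012 ]]
board edges at row 300,200 [[0.4239 0.0939 0.012 ]
 [0.4198 0.1679 0.012 ]
 [0.7124 0.1013 0.012 ]
 [0.7096 0.1751 0.012 ]]
held ends [[0.537  0.0005 0.1243]
 [0.6023 0.0022 0.1243]
 [0.5697 0.0006 0.1243]]
```

Run:
```python
from h import *
from bench import r
o=r.get_obs();T=tool(91.7,45)
for p in ([.568,.045,.080],[.567,.072,.055],[.567,.080,.042],[.5667,.090,.041],[.5666,.1,.041]): print(p,*cmd(o,p,T))
```

```text
[0.568, 0.045, 0.08] [-0.002  0.214  0.004] [ 0.    -0.002  0.001]
[0.567, 0.072, 0.055] [-0.003  0.337  0.009] [ 0.    -0.002  0.001]
[0.567, 0.08, 0.042] [-0.002  0.386 -0.003] [ 0.    -0.002  0.001]
[0.5667, 0.09, 0.041] [-0.002  0.412  0.018] [ 0.    -0.002  0.001]
[0.5666, 0.1, 0.041] [-0.001  0.436  0.042] [ 0.    -0.002  0.001]
```

Emit:
step_arm(
  xyz=[
    [-0.001, 0.1, 0.0],
    [-0.002, 0.214, 0.004],
    [-0.003, 0.29, 0.007],
    [-0.003, 0.337, 0.008],
    [-0.002, 0.37, 0.0],
    [-0.002, 0.386, -0.003],
    [-0.002, 0.386, -0.003],
    [-0.002, 0.386, -0.003],
  ],
  rotation=[
    [0, -0.002, 0],
    [0, -0.002, 0],
    [0, -0.002, 0],
    [0, -0.002, 0],
    [0, -0.002, 0],
    [0, -0.002, 0],
    [0, -0.002, 0],
    [0, -0.002, 0],
  ],
)

```text
clock: 5.65
tcp_pos: [0.5674, 0.0794, 0.0423]
orientation: [-0.786, -0.013, 0.026]
contact_force: [-0.4, 0.0, -1.4]
grip_width: 0.0555
```

```bash
python3 look.py w5
python3 - <<'E'
from h import *
from bench import r
o=r.get_obs();T=tool(91.7,45)
for p in ([.567,.082,.039],[.5667,.100,.0395],[.5666,.113,.0395],[.5666,.121,.0395]): print(p,*cmd(o,p,T))
E
```

```text
5.65 [ 0.5829  0.8461 -0.6071  1.8811 -0.5217  0.7147  0.5817] [0.5674 0.0794 0.0423] [-0.4063  0.0225 -1.3526] 0.055463262215326846
[[ 0.9996 -0.0183 -0.0209]
 [ 0.0277  0.7063  0.7074]
 [ 0.0018 -0.7077  0.7065]]
[0.567, 0.082, 0.039] [-0.001  0.014 -0.002] [ 0.001 -0.     0.002]
[0.5667, 0.1, 0.0395] [-0.     0.055  0.042] [ 0.001 -0.     0.002]
[0.5666, 0.113, 0.0395] [0.001 0.086 0.072] [ 0.001 -0.     0.002]
[0.5666, 0.121, 0.0395] [0.001 0.105 0.091] [ 0.001 -0.     0.002]
```

View pics/w5.png

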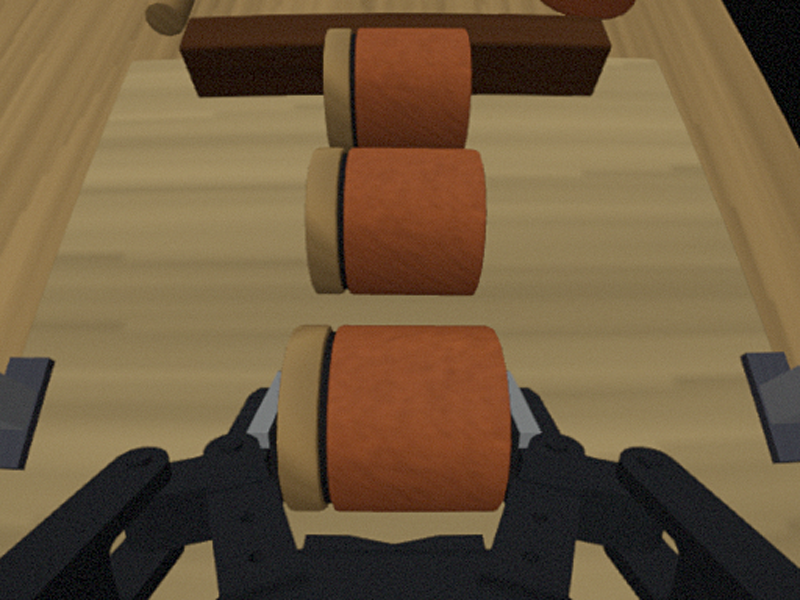

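The three jars line up: lids on the left at x≈285, 310 and 327 px, with clear gaps between. I'll lower to the board and push toward the stop slowly.

Emit:
step_arm(
  xyz=[
    [0, 0.008, 0],
    [-0.001, 0.014, -0.002],
    [-0.001, 0.014, -0.002],
    [0, 0.03, 0.014],
    [0, 0.045, 0.03],
    [0, 0.055, 0.042],
    [0, 0.066, 0.052],
    [0, 0.076, 0.062],
    [0.001, 0.086, 0.072],
    [0.001, 0.093, 0.079],
    [0.001, 0.098, 0.084],
    [0.001, 0.098, 0.084],
    [0.001, 0.098, 0.084],
  ],
  rotation=[
    [0, 0, 0],
    [0, 0, 0],
    [0, 0, 0],
    [0, 0, 0],
    [0, 0, 0],
    [0, 0, 0],
    [0, 0, 0],
    [0, 0, 0],
    [0, 0, 0],
    [0, 0, 0],
    [0, 0, 0],
    [0, 0, 0],
    [0, 0, 0],
  ],
)

```text
clock: 7.32
tcp_pos: [0.5666, 0.1169, 0.0393]
orientation: [-0.787, -0.012, 0.025]
contact_force: [-2.2, -5.4, 3.4]
grip_width: 0.0555
```

```bash
python3 look.py w6
python3 - <<'E'
from h import *
from bench import r
o=r.get_obs();T=tool(91.7,45)
for p in ([.567,.121,.039],[.5667,.123,.039]): print(p,*cmd(o,p,T))
f=r.grab_frame('side');crop(f,170,130,180,150,4.4,'pics/s6.png')
E
```

```text
7.325 [ 0.5371  0.8506 -0.6279  1.9005 -0.5449  0.6561  0.5599] [0.5666 0.1169 0.0393] [-2.2254 -5.418   3.4452] 0.05545422532380645
[[ 0.9996 -0.0179 -0.0205]
 [ 0.0272  0.7056  0.7081]
 [ 0.0018 -0.7084  0.7058]]
[0.567, 0.121, 0.039] [0.002 0.01  0.009] [ 0.001 -0.     0.002]
[0.5667, 0.123, 0.039] [0.001 0.015 0.014] [ 0.001 -0.     0.002]
```

View pics/w6.png

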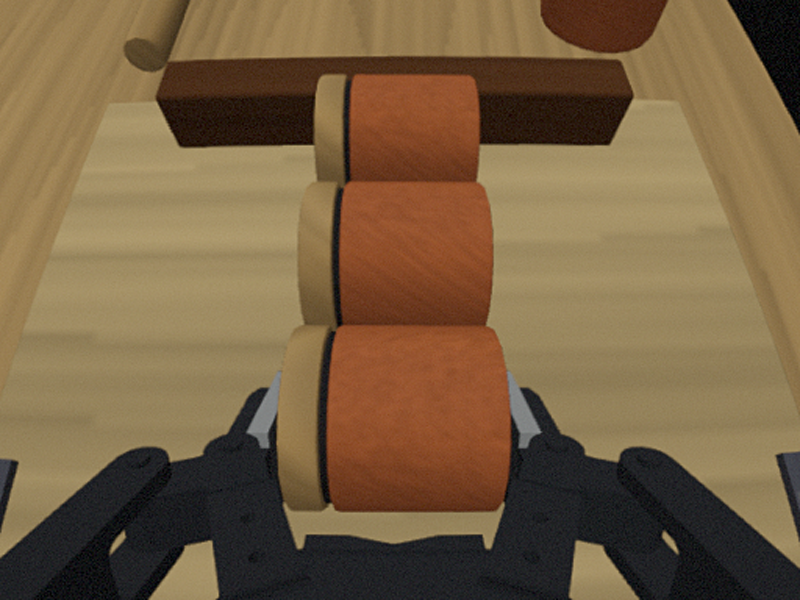

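View pics/s6.png

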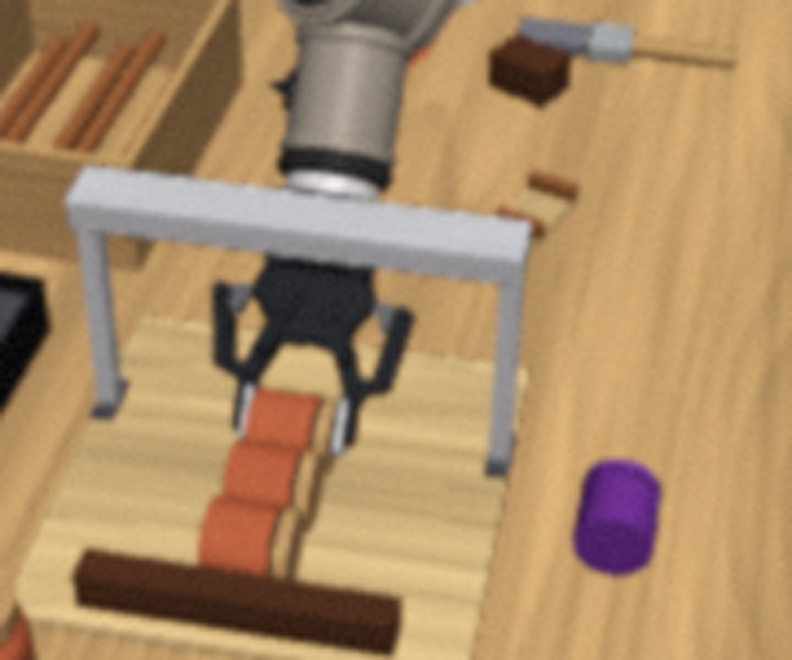

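All three jars look to be touching. The push reaction is 5.4 N. I'll press slightly further to confirm they are against the stop.

Emit:
step_arm(
  xyz=[
    [0.001, 0.006, 0.006],
    [0.001, 0.011, 0.011],
    [0.001, 0.011, 0.011],
    [0.001, 0.011, 0.011],
  ],
  rotation=[
    [0, 0, 0],
    [0, 0, 0],
    [0, 0, 0],
    [0, 0, 0],
  ],
)

```text
clock: 7.92
tcp_pos: [0.5668, 0.1172, 0.0392]
orientation: [-0.791, -0.011, 0.023]
contact_force: [-7.2, -20.8, 16.4]
grip_width: 0.0557
```

That is a hard stop: 20 N for 0.3 mm of travel. I'll relax the push and then open the gripper.

Emit:
step_arm(
  xyz=[
    [0, 0, 0],
    [0, 0, 0],
    [0, 0, 0],
  ],
  rotation=[
    [0, 0, 0],
    [0, 0, 0],
    [0, 0, 0],
  ],
)

```text
clock: 8.3
tcp_pos: [0.567, 0.1168, 0.0393]
orientation: [-0.791, -0.012, 0.023]
contact_force: [-2.0, -6.0, 5.0]
grip_width: 0.0552
```

Emit:
step_arm(
  xyz=[
    [0, 0, 0],
    [0, 0, 0],
    [0, 0, 0],
    [0, 0, 0],
    [0, 0, 0],
  ],
  rotation=[
    [0, 0, 0],
    [0, 0, 0],
    [0, 0, 0],
    [0, 0, 0],
    [0, 0, 0],
  ],
  grip=0,
)

```text
clock: 8.93
tcp_pos: [0.567, 0.1169, 0.0393]
orientation: [-0.791, -0.012, 0.023]
contact_force: [-0.4, -0.1, -0.5]
grip_width: 0.0857
```

```bash
python3 look.py w7
```

```text
8.925 [ 0.5346  0.8483 -0.6263  1.9012 -0.5447  0.6535  0.5567] [0.567  0.1169 0.0393] [-0.4085 -0.0867 -0.475 ] 0.08568669553846364
[[ 0.9997 -0.0165 -0.0192]
 [ 0.0252  0.703   0.7107]
 [ 0.0018 -0.711   0.7032]]
```

View pics/w7.png

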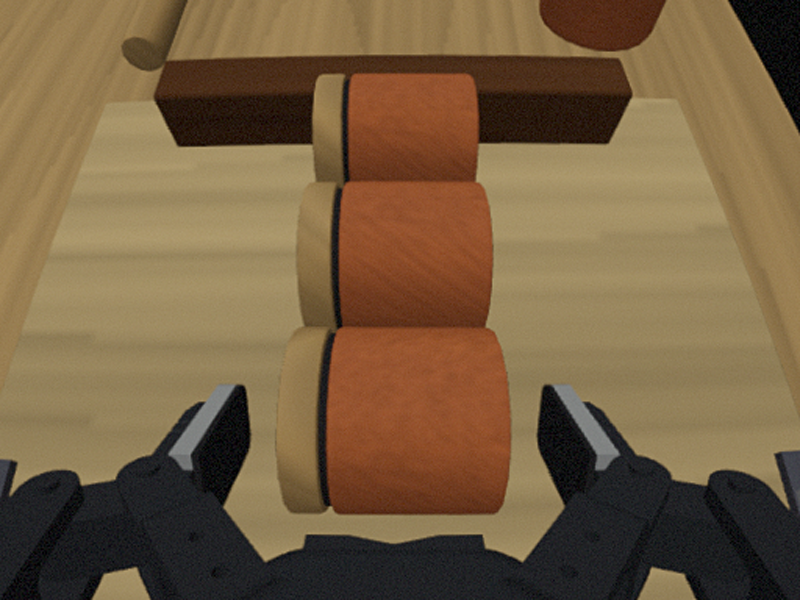

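Released, and the row stayed put. I'll back out along the tool axis while working out the wedge's heading from the earlier view.

Emit:
step_arm(
  xyz=[
    [0, -0.1, 0],
    [0, -0.3, 0],
    [0, -0.5, 0],
    [0, -0.6, 0],
    [0, -0.6, 0],
  ],
  rotation=[
    [0, 0, 0],
    [0, 0, 0],
    [0, 0, 0],
    [0, 0, 0],
    [0, 0, 0],
  ],
)

```text
clock: 9.6
tcp_pos: [0.5713, -0.012, 0.1684]
orientation: [-0.793, -0.013, 0.018]
contact_force: [0.5, 0.3, 0.1]
grip_width: 0.0851
```

Run:
```python
from h import *
from bench import r
np.set_printoptions(precision=4,suppress=True)
f=load('w1');P=pose(f,f['o']['tcp_pos'],f['o']['orientation'])
q=lambda L:[((a+.5)/7-.5+365,(b+.5)/7-.5+155) for a,b in L]
g=plane(f,q([(95,232),(270,90),(390,508)]),0,P)
print('z0 A B E',g);print(np.linalg.norm(g[0]-g[1]),np.linalg.norm(g[0]-g[2]))
print('z36 C D',plane(f,q([(560,128),(690,238),(390,508)]),.036,P))
o=r.get_obs()
print(o['tcp_pos'])
h=110;T=tool(h,35)
p=np.array([.617,-.24,.025])-.15*T[:,1];print(p,cmd(o,p,T))
print(cmd(o,[.61,-.14,.2],T))
```

```text
z0 A B E [[ 0.5927 -0.2221  0.    ]
 [ 0.6336 -0.2077  0.    ]
 [ 0.613  -0.2777  0.    ]]
0.04336379064247604 0.05921374757024425
z36 C D [[ 0.6455 -0.2418  0.036 ]
 [ 0.6535 -0.2634  0.036 ]
 [ 0.5889 -0.2846  0.036 ]]
[ 0.5713 -0.012   0.1684]
[ 0.6464 -0.3208  0.1479] (array([ 0.228, -0.676, -0.786]), array([-0.105, -0.158,  0.136]))
(array([ 0.12 , -0.376, -0.233]), array([-0.105, -0.158,  0.136]))
```

This confirms the wedge: the nose edge measures 43 mm (44 expected), the side 59 mm (60 expected), and it heads 109.7°. On to its pre-grasp.

Run:
```python
from h import *
from bench import r
o=r.get_obs();T=tool(109.7,35)
c=np.array([.626,-.2506,.026])
print(cmd(o,c-.13*T[:,1],T), c-.13*T[:,1])
```

```text
(array([ 0.243, -0.64 , -0.822]), array([-0.105, -0.156,  0.134])) [ 0.65113549 -0.32080069  0.13248977]
```

Emit:
step_arm(
  xyz=[
    [0.05, -0.2, -0.1],
    [0.1, -0.4, -0.25],
    [0.15, -0.5, -0.45],
    [0.243, -0.64, -0.822],
    [0.243, -0.64, -0.822],
    [0.243, -0.64, -0.822],
    [0.243, -0.64, -0.822],
    [0.243, -0.64, -0.822],
    [0.243, -0.64, -0.822],
  ],
  rotation=[
    [-0.02, -0.04, 0.03],
    [-0.05, -0.08, 0.07],
    [-0.08, -0.12, 0.1],
    [-0.105, -0.156, 0.134],
    [-0.105, -0.156, 0.134],
    [-0.105, -0.156, 0.134],
    [-0.105, -0.156, 0.134],
    [-0.105, -0.156, 0.134],
    [-0.105, -0.156, 0.134],
  ],
)

```text
clock: 10.72
tcp_pos: [0.6515, -0.3186, 0.1336]
orientation: [-0.95, -0.167, 0.319]
contact_force: [0.4, 0.1, 0.2]
grip_width: 0.0856
```

```bash
python3 look.py w8
```

```text
10.725 [ 0.7213  0.9775 -0.4072  1.0821 -0.0968  1.5614  0.7783] [ 0.6515 -0.3186  0.1336] [0.4493 0.1215 0.181 ] 0.0855584693953131
[[ 0.9405 -0.1942 -0.2788]
 [ 0.3397  0.5397  0.7703]
 [ 0.0009 -0.8192  0.5736]]
```

View pics/w8.png

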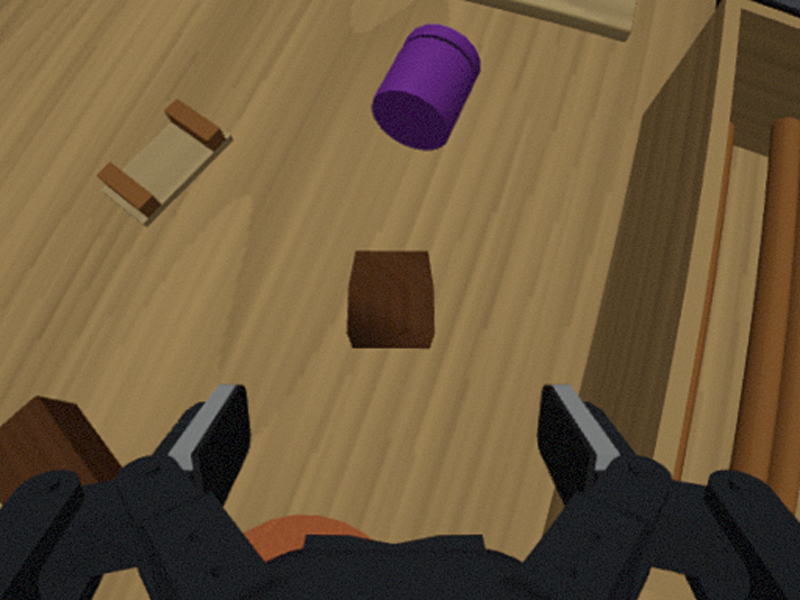

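The wedge lies square to the jaws: nose edge at row 252 (355–428) and back bottom edge at row 348 (352–432). The saucers at (310,535) lie under the hand. I'll check the numbers and the saucer height.

Run:
```python
from h import *
from bench import r
np.set_printoptions(precision=4,suppress=True)
f=load('w8');P=pose(f,f['o']['tcp_pos'],f['o']['orientation'])
k=512/800
q=lambda L:[((a+.5)*k-.5,(b+.5)*k-.5) for a,b in L]
g=plane(f,q([(356,251.5),(428,251.5),(352,348),(431,348)]),0,P);print(g)
n=(g[0]+g[1])/2;b=(g[2]+g[3])/2;print(n,b,np.linalg.norm(n-b),np.degrees(np.arctan2(*(n-b)[[1,0]])))
ha=np.radians(109.7);h=np.array([np.cos(ha),np.sin(ha),0])
c=n-.038*h;c[2]=.026;print('tcp target',c)
o=r.get_obs();T=tool(109.7,35)
print(cmd(o,c-.05*T[:,1],T),cmd(o,c,T))
# saucer top height by top+side : top centre px
t=load('top');s=load('side')
print('saucer from side rim', plane(s,[(254.5,128.5)],.03), plane(s,[(254.5,128.5)],.05))
```

```text
[[ 0.5921 -0.2222  0.    ]
 [ 0.6331 -0.2074  0.    ]
 [ 0.6115 -0.2784  0.    ]
 [ 0.6537 -0.2632  0.    ]]
[ 0.6126 -0.2148  0.    ] [ 0.6326 -0.2708  0.    ] 0.05944593025509262 109.66501116471579
tcp target [ 0.6254 -0.2506  0.026 ]
(array([-0.004,  0.268, -0.006]), array([ 0.   ,  0.001, -0.   ])) (array([-0.004,  0.434, -0.006]), array([ 0.   ,  0.001, -0.   ]))
saucer from side rim [[ 0.652  -0.4688  0.03  ]] [[ 0.6441 -0.4348  0.05  ]]
```

Emit:
step_arm(
  xyz=[
    [-0.004, 0.13, -0.006],
    [-0.004, 0.268, -0.006],
    [-0.004, 0.37, -0.006],
    [-0.004, 0.434, -0.006],
    [-0.004, 0.434, -0.006],
    [-0.004, 0.434, -0.006],
  ],
  rotation=[
    [0, 0, 0],
    [0, 0, 0],
    [0, 0, 0],
    [0, 0, 0],
    [0, 0, 0],
    [0, 0, 0],
  ],
)

```text
clock: 11.52
tcp_pos: [0.6265, -0.2518, 0.0272]
orientation: [-0.952, -0.168, 0.317]
contact_force: [-0.3, -0.4, 0.8]
grip_width: 0.0854
```

```bash
python3 look.py w9
```

```text
11.525 [ 0.7051  1.0079 -0.4199  1.3033 -0.089   1.303   0.7814] [ 0.6265 -0.2518  0.0272] [-0.2979 -0.3711  0.8189] 0.08541621227469967
[[ 0.941  -0.1917 -0.2789]
 [ 0.3385  0.5384  0.7717]
 [ 0.0022 -0.8206  0.5715]]
```

View pics/w9.png

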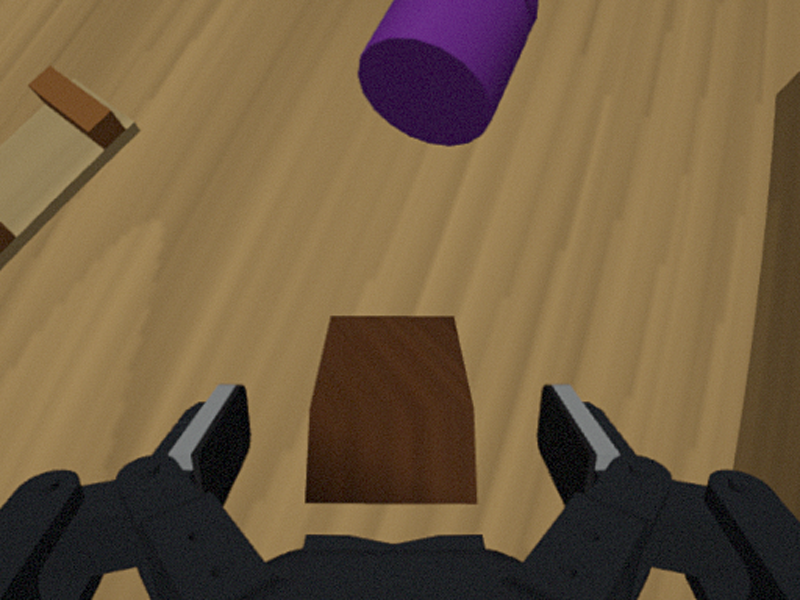

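The wedge is centred between the pads (306–476 px), with nothing close to the fingers. I'll grip it.

Emit:
step_arm(
  xyz=[
    [0, 0, 0],
    [0, 0, 0],
    [0, 0, 0],
    [0, 0, 0],
    [0, 0, 0],
    [0, 0, 0],
    [0, 0, 0],
  ],
  rotation=[
    [0, 0, 0],
    [0, 0, 0],
    [0, 0, 0],
    [0, 0, 0],
    [0, 0, 0],
    [0, 0, 0],
    [0, 0, 0],
  ],
  grip=1,
  force=50,
)

```text
clock: 12.45
tcp_pos: [0.6271, -0.2527, 0.0279]
orientation: [-0.954, -0.169, 0.316]
contact_force: [1.2, -3.2, 6.4]
grip_width: 0.043
```

```bash
python3 look.py w10;python3 - <<'E'
from h import *
from bench import r
np.set_printoptions(precision=4,suppress=True)
o=r.get_obs();T0=R.from_rotvec(o['orientation']).as_matrix()
# nose in tool frame
n=np.array([.6126,-.2148,0]);print('nose in tool',T0.T@(n-o['tcp_pos']))
print('lift',cmd(o,o['tcp_pos']+[0,0,.1],T0))
T=tool(91.7,35)
# TCP relative horizontally to nose: 
for p in([.57,.0,.15],):print(cmd(o,p,T))
E
```

```text
12.45 [ 0.7056  1.0071 -0.4197  1.3021 -0.0889  1.3031  0.7814] [ 0.6271 -0.2527  0.0279] [ 1.2244 -3.209   6.3528] 0.04298902845662328
[[ 0.9413 -0.19   -0.279 ]
 [ 0.3375  0.5376  0.7727]
 [ 0.0032 -0.8215  0.5702]]
nose in tool [-0.0009  0.046   0.0174]
lift (array([ 0.001, -0.274,  0.19 ]), array([0., 0., 0.]))
(array([0.107, 0.155, 0.936]), array([ 0.002,  0.165, -0.113]))
```

View pics/w10.png

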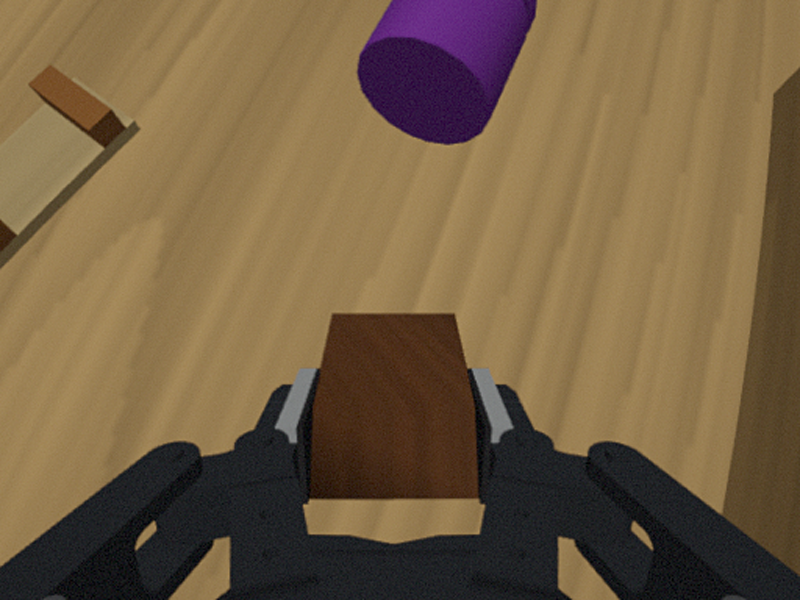

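Run:
```python
from h import *
from bench import r
np.set_printoptions(precision=4,suppress=True)
o=r.get_obs();T0=R.from_rotvec(o['orientation']).as_matrix()
T=R.from_euler('z',-18.0,degrees=True).as_matrix()@T0
np.save('Tw.npy',T)
for p in([.6,-.12,.135],[.570,-.02,.125],[.569,.02,.07],[.569,.028,.052]):print(p,*cmd(o,p,T))
```

```text
[0.6, -0.12, 0.135] [ 0.065 -0.038  0.57 ] [-0.001  0.164 -0.114]
[0.57, -0.02, 0.125] [0.084 0.187 0.837] [-0.001  0.164 -0.114]
[0.569, 0.02, 0.07] [0.125 0.41  0.836] [-0.001  0.164 -0.114]
[0.569, 0.028, 0.052] [0.134 0.474 0.823] [-0.001  0.164 -0.114]
```

Emit:
step_arm(
  xyz=[
    [0, -0.08, 0.055],
    [0, -0.18, 0.125],
    [0, -0.27, 0.19],
    [0.03, -0.15, 0.38],
    [0.065, -0.038, 0.57],
    [0.075, 0.08, 0.7],
    [0.084, 0.187, 0.837],
    [0.1, 0.3, 0.837],
    [0.125, 0.41, 0.836],
    [0.125, 0.41, 0.836],
    [0.125, 0.41, 0.836],
  ],
  rotation=[
    [0, 0, 0],
    [0, 0, 0],
    [0, 0, 0],
    [0, 0.06, -0.04],
    [0, 0.12, -0.08],
    [-0.001, 0.164, -0.114],
    [-0.001, 0.164, -0.114],
    [-0.001, 0.164, -0.114],
    [-0.001, 0.164, -0.114],
    [-0.001, 0.164, -0.114],
    [-0.001, 0.164, -0.114],
  ],
)

```text
clock: 13.88
tcp_pos: [0.5698, 0.0191, 0.0712]
orientation: [-0.965, -0.019, 0.025]
contact_force: [0.6, 0.2, -0.5]
grip_width: 0.0432
```

```bash
python3 look.py w11
```

```text
13.875 [ 0.5699  0.7206 -0.5491  1.8698 -0.3636  0.7575  0.435 ] [0.5698 0.0191 0.0712] [ 0.6055  0.2177 -0.5319] 0.04323141413462696
[[ 0.9995 -0.0132 -0.0274]
 [ 0.03    0.5692  0.8217]
 [ 0.0047 -0.8221  0.5693]]
```

View pics/w11.png

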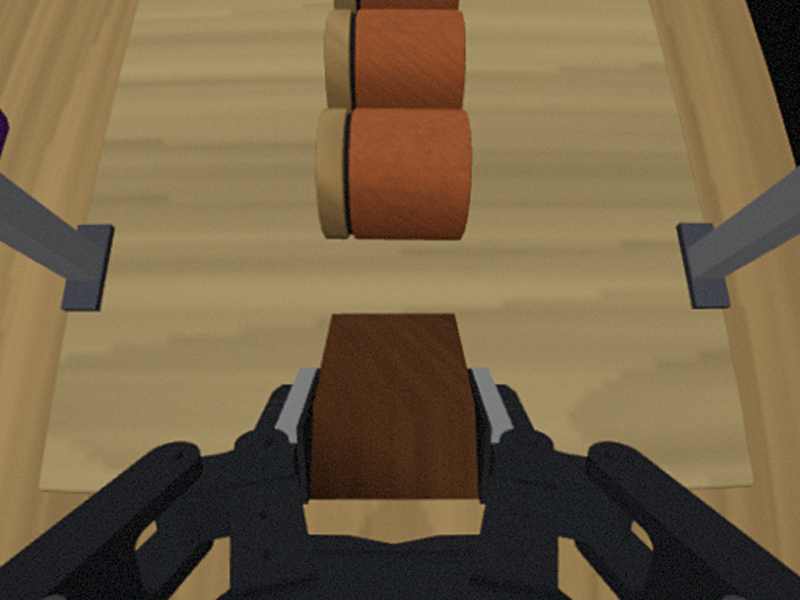

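The wedge is in line with the row: nose centre at x≈393, jar centre at 394, and the jars still together. I'll lower it to the board short of the jar.

Run:
```python
from h import *
from bench import r
o=r.get_obs();T=np.load('Tw.npy')
for p in([.569,.030,.05],[.568,.038,.0415],[.568,.040,.0395]):print(p,*cmd(o,p,T))
```

```text
[0.569, 0.03, 0.05] [-0.003  0.08  -0.009] [0.001 0.    0.002]
[0.568, 0.038, 0.0415] [-0.006  0.118 -0.003] [0.001 0.    0.002]
[0.568, 0.04, 0.0395] [-0.005  0.128 -0.002] [0.001 0.    0.002]
```

Emit:
step_arm(
  xyz=[
    [-0.002, 0.04, -0.005],
    [-0.003, 0.08, -0.009],
    [-0.005, 0.1, -0.006],
    [-0.006, 0.118, -0.003],
    [-0.005, 0.128, -0.002],
    [-0.005, 0.128, -0.002],
    [-0.005, 0.128, -0.002],
  ],
  rotation=[
    [0, 0, 0.002],
    [0, 0, 0.002],
    [0, 0, 0.002],
    [0.001, 0, 0.002],
    [0.001, 0, 0.002],
    [0.001, 0, 0.002],
    [0.001, 0, 0.002],
  ],
)

```text
clock: 14.8
tcp_pos: [0.5678, 0.0399, 0.0398]
orientation: [-0.964, -0.017, 0.028]
contact_force: [-2.2, -2.4, 4.6]
grip_width: 0.0435
```

```bash
python3 look.py w12
python3 - <<'E'
from h import *
from bench import r
o=r.get_obs();T=np.load('Tw.npy')
f=r.grab_frame('side');crop(f,180,150,150,120,5,'pics/s12.png')
for p in([.568,.055,.0395],[.568,.0660,.0395],[.568,.069,.0395]):print(p,*cmd(o,p,T))
E
```

```text
14.8 [ 0.5391  0.7694 -0.551   1.8873 -0.3648  0.6862  0.4363] [0.5678 0.0399 0.0398] [-2.1988 -2.4346  4.5721] 0.04347109296627995
[[ 0.9995 -0.0162 -0.0272]
 [ 0.0316  0.5703  0.8208]
 [ 0.0022 -0.8213  0.5705]]
[0.568, 0.055, 0.0395] [0.002 0.03  0.041] [-0.     0.    -0.001]
[0.568, 0.066, 0.0395] [0.003 0.05  0.071] [-0.     0.    -0.001]
[0.568, 0.069, 0.0395] [0.004 0.056 0.079] [-0.     0.    -0.001]
```

View pics/w12.png

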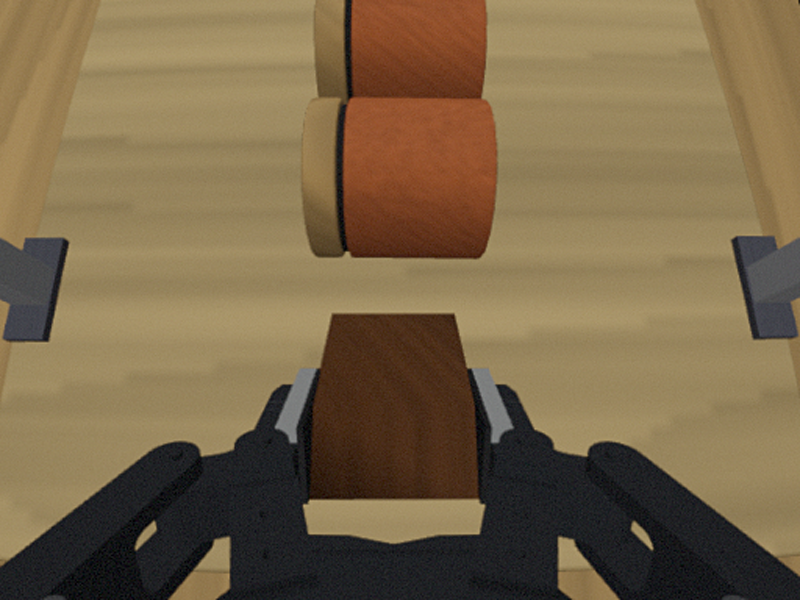

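View pics/s12.png

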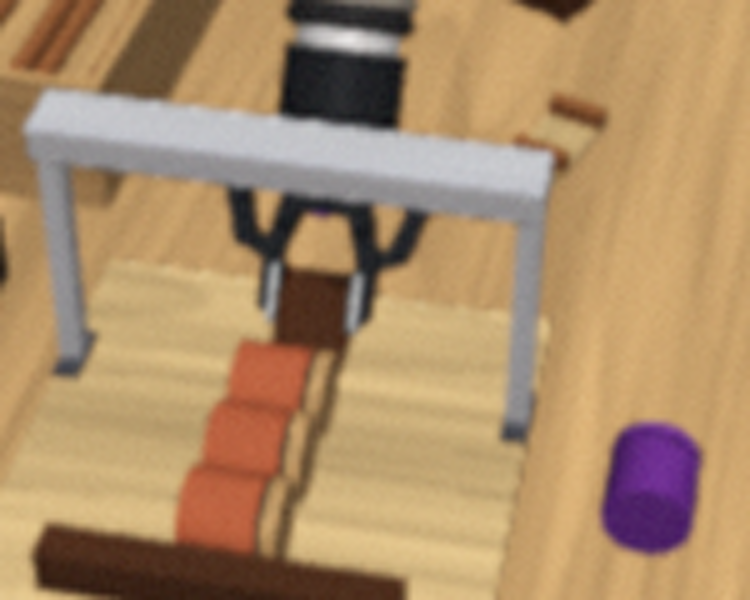

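The wedge is on the board with about 4.6 N down. Now I slide the nose in slowly.

Emit:
step_arm(
  xyz=[
    [0.001, 0.015, 0.02],
    [0.002, 0.03, 0.041],
    [0.002, 0.04, 0.056],
    [0.003, 0.046, 0.065],
    [0.003, 0.048, 0.069],
    [0.003, 0.048, 0.069],
  ],
  rotation=[
    [0, 0, 0],
    [0, 0, 0],
    [0, 0, 0],
    [0, 0, 0],
    [0, 0, 0],
    [0, 0, 0],
  ],
)

```text
clock: 15.65
tcp_pos: [0.568, 0.0655, 0.0399]
orientation: [-0.963, -0.018, 0.028]
contact_force: [0.0, 0.2, 1.3]
grip_width: 0.0433
```

```bash
python3 look.py w13
python3 - <<'E'
from h import *
from bench import r
o=r.get_obs();T=np.load('Tw.npy')
for d in(.001,.002,.003,.004,.006):print(d,*cmd(o,o['tcp_pos']+[0,d,0],T))
E
```

```text
15.65 [ 0.5045  0.7669 -0.5609  1.8995 -0.3766  0.6557  0.4111] [0.568  0.0655 0.0399] [0.0479 0.197  1.2835] 0.04332930353711091
[[ 0.9995 -0.0162 -0.0275]
 [ 0.0318  0.5705  0.8207]
 [ 0.0024 -0.8211  0.5708]]
0.001 [0.    0.002 0.003] [-0.     0.001 -0.001]
0.002 [0.    0.004 0.005] [-0.     0.001 -0.001]
0.003 [0.    0.006 0.008] [-0.     0.001 -0.001]
0.004 [0.    0.008 0.011] [-0.     0.001 -0.001]
0.006 [0.001 0.011 0.016] [-0.     0.001 -0.001]
```

View pics/w13.png

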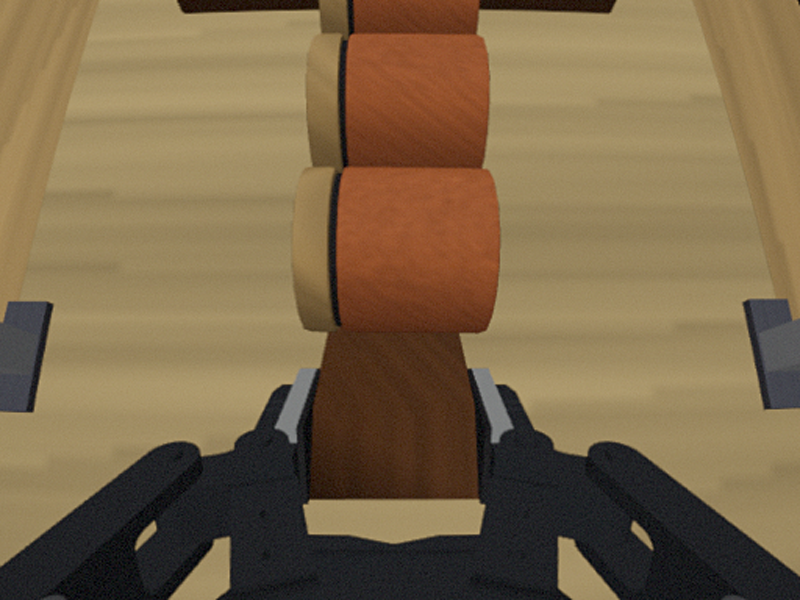

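Emit:
step_arm(
  xyz=[
    [0, 0.003, 0.002],
    [0, 0.005, 0.005],
    [0, 0.007, 0.007],
    [0, 0.007, 0.007],
  ],
  rotation=[
    [0, 0, 0],
    [0, 0, 0],
    [0, 0, 0],
    [0, 0, 0],
  ],
)

```text
clock: 16.2
tcp_pos: [0.5684, 0.0672, 0.0398]
orientation: [-0.964, -0.017, 0.027]
contact_force: [-1.7, -5.7, 8.5]
grip_width: 0.0432
```

Emit:
step_arm(
  xyz=[
    [0, 0.003, 0.004],
    [0, 0.006, 0.008],
    [0, 0.006, 0.008],
  ],
  rotation=[
    [0, 0, 0],
    [0, 0, 0],
    [0, 0, 0],
  ],
)

```text
clock: 16.58
tcp_pos: [0.5687, 0.0687, 0.0398]
orientation: [-0.965, -0.017, 0.025]
contact_force: [-2.3, -7.7, 9.3]
grip_width: 0.0437
```

```bash
python3 look.py w14
python3 - <<'E'
from h import *
from bench import r
f=r.grab_frame('side');crop(f,180,150,150,120,5,'pics/s14.png')
E
```

```text
16.575 [ 0.4985  0.7657 -0.5608  1.9011 -0.3785  0.6492  0.4055] [0.5687 0.0687 0.0398] [-2.2724 -7.6803  9.3105] 0.043672577512734546
[[ 0.9996 -0.0139 -0.0257]
 [ 0.029   0.5689  0.8219]
 [ 0.0032 -0.8223  0.5691]]
```

View pics/w14.png

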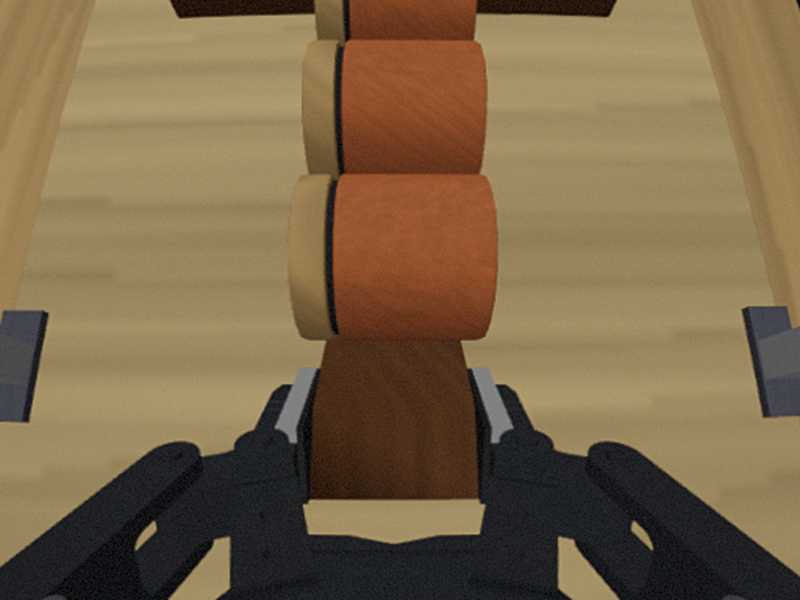

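View pics/s14.png

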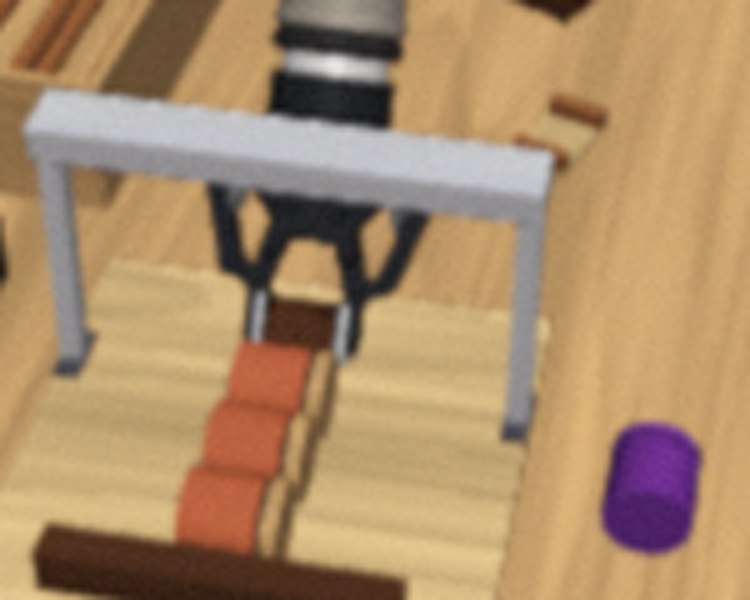

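Not a firm contact yet, since the tool still advances freely. I'll push on in small steps.

Emit:
step_arm(
  xyz=[
    [0, 0.003, 0.004],
    [0, 0.004, 0.008],
    [0, 0.004, 0.008],
  ],
  rotation=[
    [0, 0, 0],
    [0, 0, 0],
    [0, 0, 0],
  ],
)

```text
clock: 17.05
tcp_pos: [0.5687, 0.0689, 0.0399]
orientation: [-0.968, -0.016, 0.024]
contact_force: [-2.1, -9.0, 8.7]
grip_width: 0.0432
```

Emit:
step_arm(
  xyz=[
    [0, 0.003, 0.004],
    [0, 0.005, 0.008],
    [0, 0.005, 0.008],
  ],
  rotation=[
    [0, 0, 0],
    [0, 0, 0],
    [0, 0, 0],
  ],
)

```text
clock: 17.42
tcp_pos: [0.5687, 0.069, 0.0399]
orientation: [-0.97, -0.015, 0.022]
contact_force: [-4.6, -11.5, 10.9]
grip_width: 0.0433
```

It's a firm contact now: 0.1 mm of travel for 2.5 N more, at TCP y = 0.069, where I predicted about 0.0685. I'll relax, release, and look.

Emit:
step_arm(
  xyz=[
    [0, 0, 0],
    [0, 0, 0],
  ],
  rotation=[
    [0, 0, 0],
    [0, 0, 0],
  ],
)

```text
clock: 17.68
tcp_pos: [0.5686, 0.0687, 0.04]
orientation: [-0.97, -0.015, 0.022]
contact_force: [-1.3, -4.5, 5.6]
grip_width: 0.0434
```

Emit:
step_arm(
  xyz=[
    [0, 0, 0],
    [0, 0, 0],
    [0, 0, 0],
    [0, 0, 0],
    [0, 0, 0],
    [0, 0, 0],
  ],
  rotation=[
    [0, 0, 0],
    [0, 0, 0],
    [0, 0, 0],
    [0, 0, 0],
    [0, 0, 0],
    [0, 0, 0],
  ],
  grip=0,
)

```text
clock: 18.42
tcp_pos: [0.5686, 0.0687, 0.04]
orientation: [-0.97, -0.015, 0.022]
contact_force: [-0.8, 0.3, 0.1]
grip_width: 0.0857
```

```bash
python3 look.py w15
```

```text
18.425 [ 0.4944  0.7621 -0.5577  1.9031 -0.3777  0.6459  0.3995] [0.5686 0.0687 0.04  ] [-0.7822  0.2742  0.0982] 0.08566822679946481
[[ 0.9997 -0.0123 -0.0225]
 [ 0.0255  0.5647  0.8249]
 [ 0.0026 -0.8252  0.5648]]
```

View pics/w15.png

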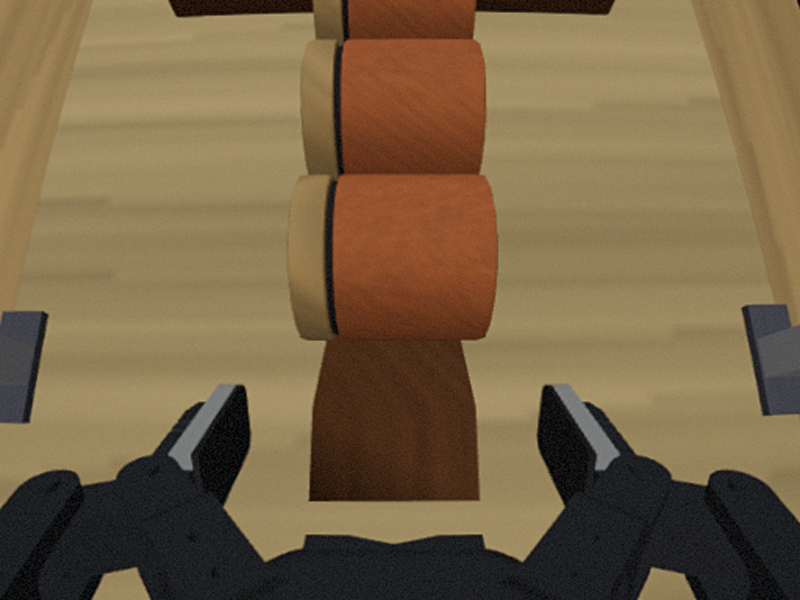

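Released: the wedge lies flat, nose under the jar, clear of both pads. I'll back out along the tool axis and check.

Emit:
step_arm(
  xyz=[
    [0, -0.06, 0],
    [0, -0.2, 0],
    [0, -0.4, 0],
    [0, -0.55, 0],
    [0, -0.55, 0],
  ],
  rotation=[
    [0, 0, 0],
    [0, 0, 0],
    [0, 0, 0],
    [0, 0, 0],
    [0, 0, 0],
  ],
)

```text
clock: 19.1
tcp_pos: [0.573, -0.0283, 0.1797]
orientation: [-0.974, -0.018, 0.014]
contact_force: [0.4, -0.6, -1.0]
grip_width: 0.0859
```

```bash
python3 look.py w16
python3 - <<'E'
from h import *
from bench import r
f=r.grab_frame('side');pickle.dump(f,open('f_s16.pkl','wb'));crop(f,180,150,150,120,5,'pics/s16.png')
f=r.grab_frame('top');pickle.dump(f,open('f_t16.pkl','wb'));cv2.imwrite('pics/t16.png',cv2.resize(f['pixels'][:,:,::-1],(800,600),interpolation=2))
E
```

```text
19.1 [ 0.6395  0.5678 -0.5449  1.7946 -0.3696  0.9825  0.4033] [ 0.573  -0.0283  0.1797] [ 0.4286 -0.5905 -1.0388] 0.08587925938978264
[[ 0.9997 -0.004  -0.022 ]
 [ 0.0205  0.5616  0.8272]
 [ 0.009  -0.8274  0.5615]]
```

View pics/w16.png

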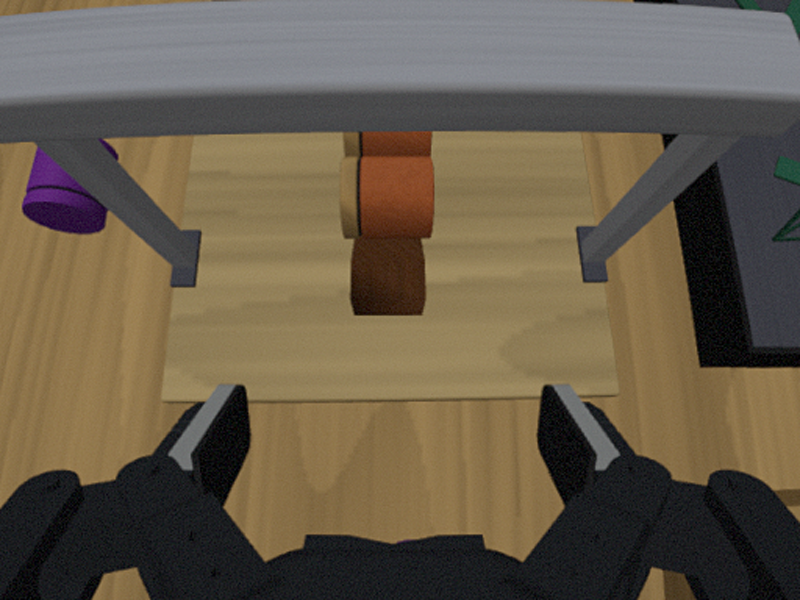

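View pics/s16.png

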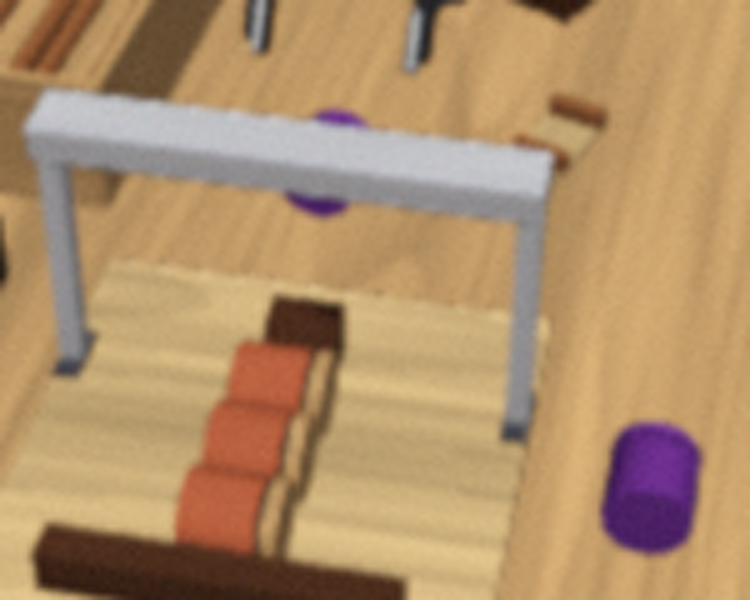

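View pics/t16.png

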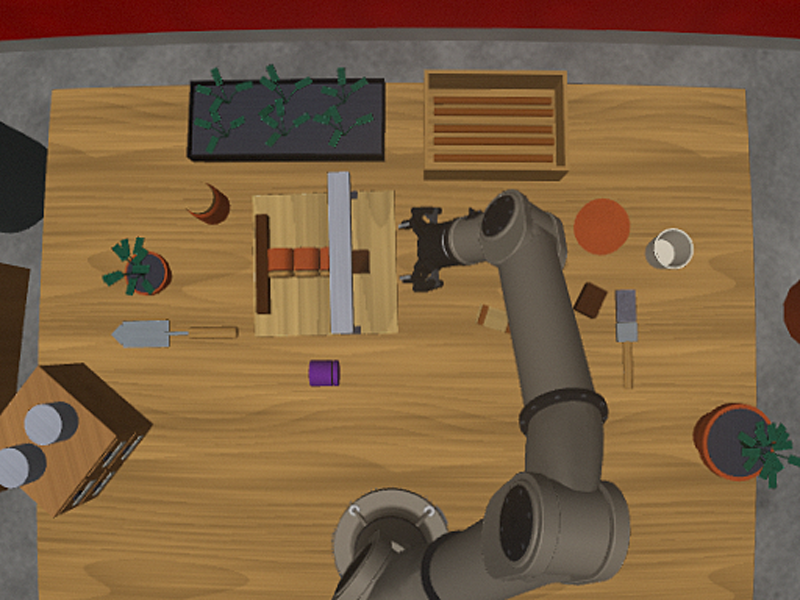

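The wrist view shows the wedge at (388,277) against the loose jar, in line. The side view shows the jars touching in sequence to the stop. I'll do numeric checks on the wedge's position, jar spacing and whether any bystander changed.

Run:
```python
from h import *
np.set_printoptions(precision=4,suppress=True)
f=load('w16');P=pose(f,f['o']['tcp_pos'],f['o']['orientation'])
k=512/800
q=lambda L:[((a+.5)*k-.5,(b+.5)*k-.5) for a,b in L]
b=plane(f,q([(352,315),(425,315)]),.012,P);print('back',b)
a=np.radians(91.7);C=np.array([.566,.1405]);ex=np.array([np.cos(a),np.sin(a)]);ey=np.array([-ex[1],ex[0]])
for p in b: print((p[:2]-C)@ex,(p[:2]-C)@ey)
g=load('w15');P=pose(g,g['o']['tcp_pos'],g['o']['orientation'])
# jar silhouettes: top boundary rows between jars; and wedge back
print('w15 back',plane(g,q([(310,500),(479,500)]),.048,P))
t0=load('top')['pixels'].astype(int);t1=load('t16')['pixels'].astype(int)
d=(cv2.GaussianBlur(np.abs(t1-t0).max(2).astype(np.uint8),(5,5),0)>22).astype(np.uint8)
n,l,s,c=cv2.connectedComponentsWithStats(d)
for i in range(1,n):
    if s[i,4]>8:print('diff',s[i],(c[i]/k).round())
crop(load('t16'),155,140,100,50,8,'pics/row.png')
```

```text
back [[0.5454 0.0488 0.012 ]
 [0.5927 0.0499 0.012 ]]
-0.09102354379948305 0.023329458558854214
-0.09132539051499816 -0.023991594046915896
w15 back [[0.547  0.0484 0.048 ]
 [0.5907 0.0495 0.048 ]]
diff [  254   121   150   263 19026] [528. 412.]
diff [170 159   4  19  67] [268. 262.]
diff [187 158   9  20 153] [298. 262.]
diff [201 158  11  20 202] [322. 261.]
diff [224 159  14  17 222] [360. 261.]
diff [ 415  279   97  105 4267] [753. 538.]
diff [211 346  48  38 585] [358. 567.]
diff [238 355  37  29 650] [399. 581.]
diff [232 378   6   6  21] [366. 595.]
diff [357 379  45   5 151] [592. 596.]
```

View pics/row.png

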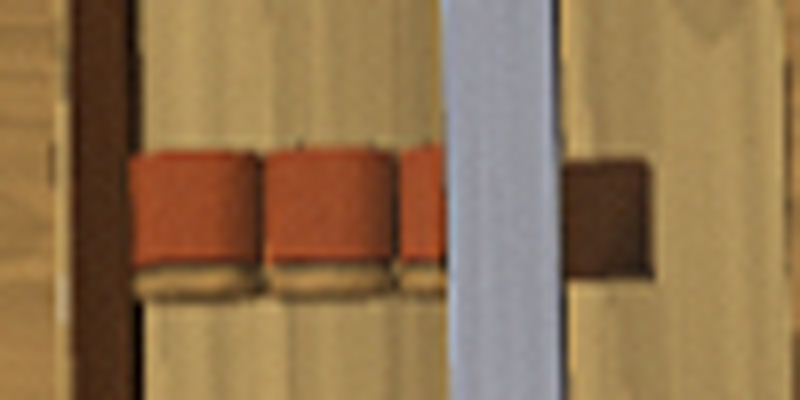

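The wedge back is at stand x = -91 mm, which is exactly the snug value (-31 - 60). The jars show no gaps, and only the row and the arm changed in the top view. Handing in.

Run:
```python
from bench import r
print(r.hand_in(), r.get_obs()['clock'])
```

```text
the job is handed in; nothing more can be done
the job is handed in; nothing more can be done
```

The job is done and handed in after about 19 s of robot time.

**What I did:** I gripped the loose jar by its ends with the tool leaning 45°. I set it on the board at the open end of the row and pushed the row toward the stop until it was solid (20 N for 0.3 mm of travel). I then took the wedge with a 35° lean, put it flat on the board, slid the nose in until it pressed firmly on the jar (about 11 N), released it and backed out.

**Last checks:**
- **Wedge:** its back edge measures x = -91 mm in the stand frame, where a snug row puts it, and it is in line with the row.
- **Jars:** no gaps show in the top, side or wrist views. The lamp bar hides part of the loose jar in the top view.
- **Everything else:** comparing the top view before and after shows changes only at the row and where the arm now is. The arm covered the wedge's and the loose jar's old spots, so that area was not compared; the side view shows the purple look-alike there still in place. I saw no contact with the lamp.

No check failed or disagreed beyond the roughly 2 mm calibration error.

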